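# Fit the toner cartridge in the office printer

### The job

Slide the printer's guard fully aside, stand the finned cartridge in the sloping well, and turn it under light pressure until its grooved foot drops over the drive blade and it sits fully home. Then let go of it, slide the guard fully back over it, and press the round start button fully down. Do not force the cartridge, do not press the button while the guard is open, and leave the other things on the desk where they stand.

Things in the scene. Friction and masses are not known exactly. Their poses are not given: they have to be found in the camera images.
- printer: White office printer, 360 x 400 mm, 190 mm high at its rear deck, fixed. Origin: on the desk under it; its front (its -x) faces the arm. Its front half is a flat loading panel, 220 mm long, that slopes 28 degrees, rising away from the arm. The well is in the middle of the slope; the guard and the button are on this panel too.
- port_mouth (a point): Centre of the mouth of the round well, 62 mm in diameter and 64 mm deep, in the sloping panel. Axes: z = the well's axis, out of the panel (leaning 28 degrees from vertical, to the front of the printer); x = up the slope; y = along the panel, the way the guard opens.
- blade_top (a point): On the well's axis, 52 mm below its mouth (axes as port_mouth): middle of the top edge of the steel drive blade across the well's floor, 44 mm long, 9 mm wide, 12 mm high. The blade's direction is NOT given: it lies anywhere within 0.6 rad either way of this x axis (about z), to be found by feel or by looking in. It is stiff: it turns only above 0.7 N m, so light rubbing leaves it.
- cart_foot (a point): Centre of the cartridge foot's underside (axes as cart_center). A groove 13 mm wide, 14 mm deep runs right across the foot along x, parallel to the fin, so a half turn makes no difference. It fits over the blade when parallel to it within about 5 degrees: unaligned the foot rests on the blade 52 mm below the well's mouth, aligned it drops 12 mm more, to 64 mm.
- cart_center (a point): The finned cartridge: black with a grey fin, loose, 210-390 g, upright on the desk, 112 mm high; point on its axis, 56 mm above the foot; z points from foot to fin. Round body 56 mm in diameter, 70 mm high; above it a flat fin to hold it by: 44 mm long (its x), 14 mm thick (its y), 42 mm high. Home: this point is 8 mm below port_mouth along the well, the fin 6 to 48 mm above the panel.
- guard (a joint): How far the guard is open, m: 0 = shut over the well, 0.135 = stop, fully aside. It slides along port_mouth's +y, about 2 N of friction, and stays where left. A grey bridge open at both ends along y, 108 mm up-slope, 76 mm along y; its roof's underside is 52 mm above the panel, so it passes over the fin only when the cartridge is home.
- guard_tab (a point): The upright tab on the guard's roof by which it is slid: 12 mm thick along the slide (y), 44 mm long up-slope (x), from 57 to 91 mm above the panel; this point is on its mid-line 77 mm above the panel. Axes as port_mouth's.
- start (a joint): Start button travel, m: 0 = up, 0.006 = fully down, which takes 5 N; it springs back.
- start_top (a point): Centre of the top of the round grey start button, 32 mm in diameter, on the sloping panel 115 mm to the -y side of the well; it is pressed along port_mouth's -z.
- spare_center (a point): Another black cartridge, not wanted: round, 60 mm in diameter, 118 mm high, with a round grey cap in place of a fin. Point on its axis, half-way up.
- mug_center (a point): White mug, 80 mm in diameter, 95 mm high, on the desk. Point on its axis, half-way up.
- stapler_center (a point): Black stapler, 140 mm long, 50 mm high, lying on the desk. Point at its middle, half-way up.
- pencup_center (a point): Dark square pen cup, 75 mm wide, 100 mm high (pens to 155 mm), on the desk. Point on its axis, half-way up its walls.
- tape_center (a point): Roll of tape lying flat on the desk, 90 mm across, 25 mm high. Point at its centre.
- mouse_center (a point): Black computer mouse on a round black mat, 100 mm long, 30 mm high. Point at its centre.
Mind the look-alikes: they are no part of the job. Leave any red look-alike of the part that bears cart_foot alone.

How it is judged:
On the way, in this order (a step that is already met when the one before it is completed fails the run):
1. the guard is slid aside (value of joint guard above 0.115 m), for 0.1 s.
2. the cartridge is turned until it drops fully home in the well (z of cart_center in the frame of port_mouth below -0.0045 m and horizontal distance between cart_center and port_mouth below 0.014 m and angle between the z axis of cart_center and the z axis of port_mouth, either way round below 0.12 rad), for 0.2 s.
3. the guard is shut over the seated cartridge (all of step 2 and value of joint guard below 0.008 m), for 0.2 s.
4. the start button is pressed fully down with the guard shut (all of step 3 and value of joint start above 0.0045 m), for 0.05 s.
At the end, for the whole second after the job is handed in: The finned cartridge is fully home in the well (its centre at least 4.5 mm below the mouth along the well's axis, within 14 mm of the mouth's centre horizontally, axes within 0.12 rad) and at rest, the guard is shut (within 8 mm), and the start button is up again (all of step 3 and value of joint start below 0.002 m and linear speed of cartridge below 0.02 m/s); the robot touches nothing.
It fails at once if the cartridge is forced against the printer (over 80 N) (contact force between cartridge and printer above 80 N).
It fails at once if the start button is pressed while the guard is not shut (value of joint start above 0.003 m and value of joint guard above 0.025 m).
It fails at once if the other cartridge, mug, stapler, pen cup, tape or mouse is moved more than 50 mm or tipped ((distance of spare_center from where it was at the start of the episode above 0.05 m or angle between spare_center's own z axis and vertical above 0.5 rad) or (distance of mug_center from where it was at the start of the episode above 0.05 m or angle between mug_center's own z axis and vertical above 0.5 rad) or (distance of stapler_center from where it was at the start of the episode above 0.05 m or angle between stapler_center's own z axis and vertical above 0.5 rad) or (distance of pencup_center from where it was at the start of the episode above 0.05 m or angle between pencup_center's own z axis and vertical above 0.5 rad) or (distance of tape_center from where it was at the start of the episode above 0.05 m or angle between tape_center's own z axis and vertical above 0.5 rad) or (distance of mouse_center from where it was at the start of the episode above 0.05 m or angle between mouse_center's own z axis and vertical above 0.5 rad)).
It also fails if it takes over 72 s, if anything falls off the work surface, if the arm or the gripper's body presses on something with over 40 N, if the wrist force passes 120 N, or if a joint passes its speed limit or range.

### The arm

A 7-joint arm with a two-finger parallel gripper is mounted at the origin on the work surface. World frame = base frame: x ahead of the robot, y to its left, z up, the work surface at z = 0. Lengths are in m, angles in rad, forces in N, time in s.
With the tool pointing down it reaches from about 0.4 to 0.875 m from the base axis. Payload 4.4 kg.
Tool frame: the origin (TCP) lies between the finger pads; the fingertips stand 11 mm ahead of it and the grasp point (between the pads) lies 8 mm behind it; z points along the fingers, y is the direction in which the jaws open and shut (so a half turn about z gives the same grasp; the last joint's range is limited). The gripper opens to 85 mm and grips with 20 to 120 N. Pads are 22 mm wide; open, the fingers measure 114 mm over their backs; the gripper's body (76 mm by 85 mm) begins 54 mm behind the grasp point. The pads swing forward as they close: fully open they stand 13 mm farther back than shut.
Start: joints at [1.177, 0.628, 0.038, 1.517, -0.027, 0.996, -0.02], TCP at [0.209, -0.615, 0.242] pointing down, gripper open.
Joint ranges: [-3.06, 3.06], [-0.37, 2.12], [-1.25, 1.32], [0.18, 2.47], [-1.1, 4.24], [0.23, 1.98], [-2.94, 2.94]. Speed limits (rad/s): [2.57, 2.57, 3.14, 3.14, 3.14, 3.14, 3.14].

### API

Orientations are given as a unit quaternion [w, x, y, z].
In Python, from workcell import ctrl, viewer gives the robot as it stands.
- The arm moves only by the tool send_rows, never from a script. Its argument "commands" is a list that holds one entry, the list of rows, each a list of 5 numbers: the shift along the tool's x, y, z in m, then the turn about the tool's z in rad, then the finger opening in m, from 0 to 0.0854. In form: [[[tx, ty, tz, turn, grip], ...]]. A call has 1 to 8 rows; each row shifts and turns the pose as measured when the row begins, along the tool's axes as they then stand; what a row does not reach is not made up. A row lasts 1/10 s, in which the tool goes at most 50 mm and 8.59 degrees, less where a joint would pass 70% of its speed; a pose out of reach is approached as far as the arm can. A call with a gripper value outside its range is refused whole. The fingers move at their own pace and stop on an object; "squeeze" is the grip in N (left out, the last holds). Time passes only in rows, so rows that do not move let the fingers close. It gives the time, the measured TCP pose, the force and the opening at its end, in the units of the state.
- ctrl.read_state(): the state, without advancing time (a new reading comes with each control period).
- viewer.snapshot(name): name is "scene" or "top" or "wrist"; returns a dict with "img" (480x640x3 uint8, red, green, blue), "fx", "fy", "cx", "cy" (pixels), "k1" (the pictures are not rectified: a ray, as slopes to the right and down, at radius r is drawn at 1 + k1 r^2 times it, then the intrinsics apply), "R" (3x3) and "t" (3): a world point X has camera coordinates R X + t; the wrist camera has in their place "tool_from_camera" (4x4, takes a point from camera to tool coordinates, whose origin is the TCP and whose axes are the flange's). Camera axes: x right, y down, z forward; pixel columns grow to the right and rows downward; lengths in m; the calibration is good to about 2 mm. A picture is of the moment at which its call begins: read the wrist's pose just before it. There is no depth.
- ctrl.close_job(): hands the job in, once; it reports no verdict.
The state is a dict: "clock": time; "q": joint angles; "qvel": joint speeds; "joint_torque": joint torques, N m; "ee_pos": TCP position; "tool_rot": TCP orientation; "contact_force": force on the tool from outside, world axes, zero at the start; "moment": the same for the moment, N m; "gripper_width": finger opening in m.
Only numpy, scipy, OpenCV 4.12 (cv2) and the standard library are available. Lean on these libraries where they do the work, as an engineer would, in place of code of your own. Each camera call takes 0.05 s, during which the arm holds its last target.

## Working session

There is one attempt and no reset: what is moved stays moved. The work goes in short steps, Python scripts to look and compute and a tool call to move; the robot and the scene stay as the last step left them, time stands still between calls to the robot, and variables do not carry over. Pictures are saved under pics/ and viewed, and the job is handed in when it is done.

Besides the shell and the picture viewer there is one more tool, called after "Request:" in YAML: its name, and indented under it one key for each argument. send_rows: Moves the arm, as the interface text tells. Its arguments: {"type":"object","properties":{"commands":{"type":"array"},"squeeze":{"type":"number"}},"required":["commands"]}

```bash
ls; mkdir -p pics
python3 - <<'E'
from workcell import ctrl, viewer
import cv2
for n in ["scene","top","wrist"]:
    s=viewer.snapshot(n)
    cv2.imwrite(f"pics/{n}0.png",s["img"][:,:,::-1])
    print(n,{k:(v.tolist() if hasattr(v,'tolist') else v) for k,v in s.items() if k!="img"})
print(ctrl.read_state())
E
```

```text
pics
scene {'fx': 537.4406664893105, 'fy': 537.4406664893105, 'cx': 324.09444830028076, 'cy': 244.31061948216322, 'k1': -0.15041190136132554, 'R': [[0.4585817918639164, 0.8885019084567759, 0.0163431587995371], [0.5474327716343148, -0.26796345342967176, -0.7927880852830829], [-0.7000143575039389, 0.3725049614363696, -0.6092782229766931]], 't': [-0.27696369074166216, -0.13710964049544094, 1.807805722656834]}
top {'fx': 545.6203573472717, 'fy': 545.6203573472717, 'cx': 322.4933792063299, 'cy': 242.724895626178, 'k1': -0.03452607816697509, 'R': [[0.02793016499138936, -0.9996031459793054, 0.003668300945811038], [-0.9931270556891728, -0.028166105183442453, -0.11360159231696368], [0.11365983081857961, -0.00047017770099780387, -0.9935196131890005]], 't': [0.05379063597092817, 0.5248952148769384, 1.584250443631612]}
wrist {'fx': 367.63881899098226, 'fy': 367.63881899098226, 'cx': 315.87082198303796, 'cy': 239.2200259485697, 'k1': -0.04698150669174227, 'tool_from_camera': [[-0.001290169152664685, -0.9568789821340329, -0.2904839909765991, 0.07375927066807667], [0.9999989270014205, -0.0010329771
[... 172 characters left out ...]
'clock': 0.15, 'q': array([ 1.17720535,  0.62914596,  0.03845233,  1.51811497, -0.02701035,
        0.99631881, -0.01998845]), 'qvel': array([ 0.00053643, -0.0036998 ,  0.00249861, -0.00474471,  0.00167406,
        0.00030576,  0.00142221]), 'joint_torque': array([ 1.88487633e-03, -5.63798940e+01,  1.22786656e+00, -1.93651521e+01,
        1.11282739e-02,  7.35080946e-03, -3.15758427e-06]), 'ee_pos': array([ 0.20915491, -0.61495045,  0.2415999 ]), 'tool_rot': array([-7.24744372e-04,  9.86598639e-01,  1.63164288e-01, -1.20373359e-04]), 'contact_force': array([-0.18439188, -0.62590528,  0.52573411]), 'moment': array([ 0.02457662, -0.01851367,  0.04714156]), 'gripper_width': 0.08542540405501318}
```

View pics/scene0.png

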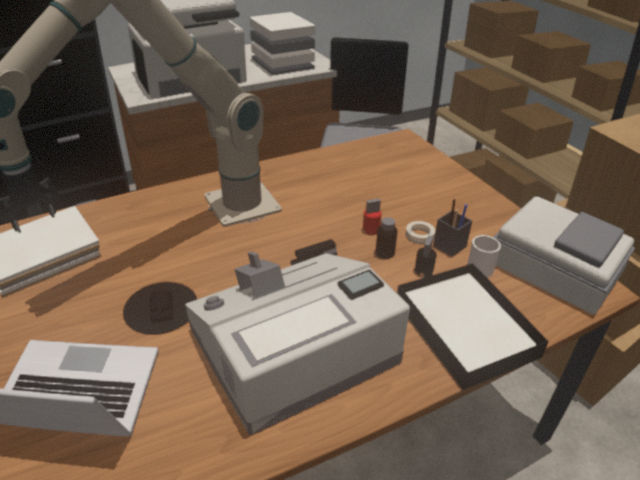

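View pics/top0.png

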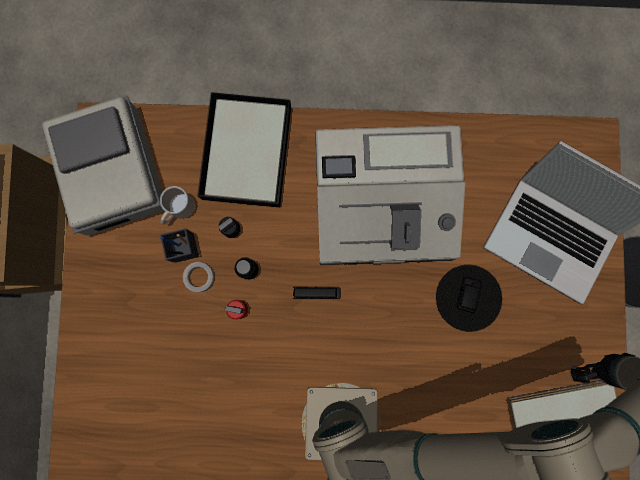

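View pics/wrist0.png

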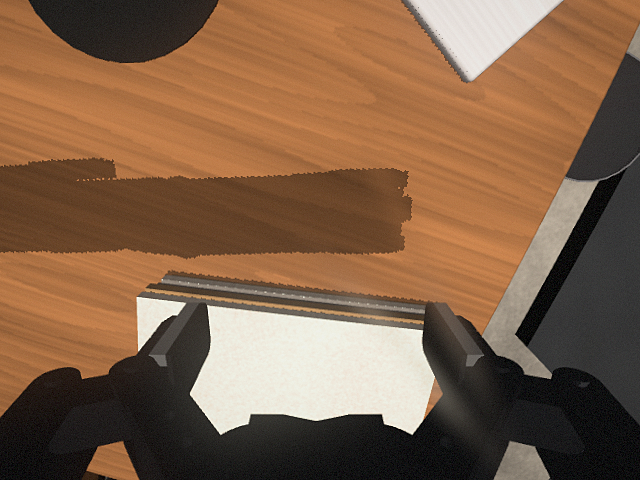

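Run:
```python
import cv2
a=cv2.imread("pics/top0.png"); b=cv2.imread("pics/scene0.png")
c1=cv2.resize(a[200:330,150:280],(780,780),interpolation=cv2.INTER_CUBIC)[:600]
cv2.imwrite("pics/c1.png",cv2.resize(a[210:325,160:280],(626,600),interpolation=cv2.INTER_CUBIC))
cv2.imwrite("pics/c2.png",cv2.resize(a[120:270,305:475],(680,600),interpolation=cv2.INTER_CUBIC))
cv2.imwrite("pics/c3.png",cv2.resize(b[190:290,340:500],(800,500),interpolation=cv2.INTER_CUBIC))
cv2.imwrite("pics/c4.png",cv2.resize(b[240:400,180:410],(800,556),interpolation=cv2.INTER_CUBIC))
```

```text
(no output)
```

View pics/c1.png

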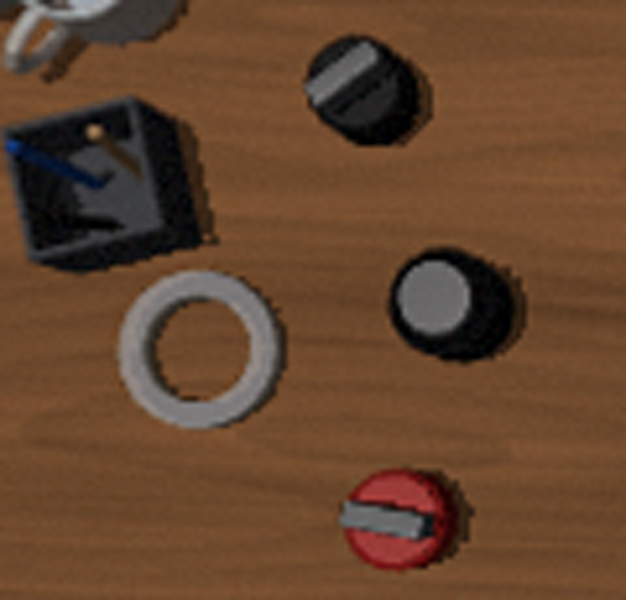

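View pics/c2.png

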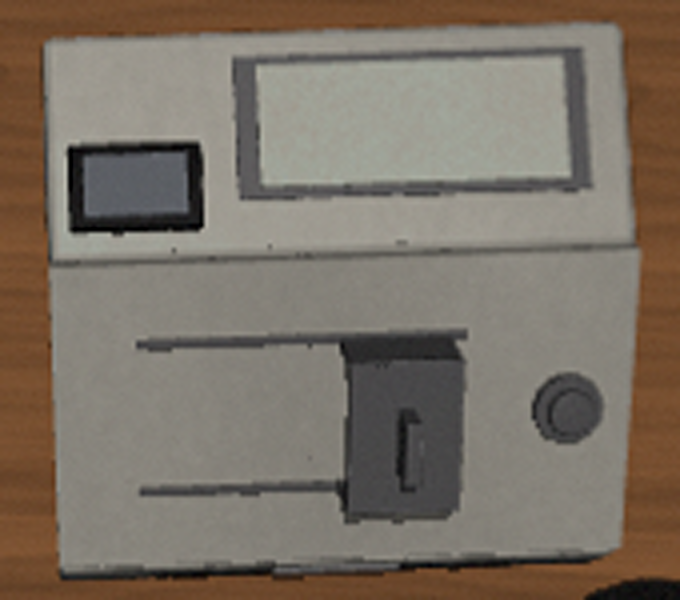

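View pics/c3.png

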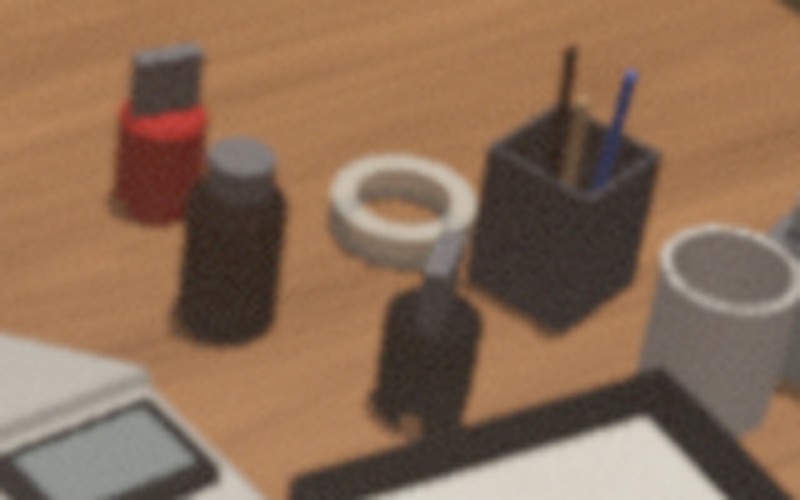

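View pics/c4.png

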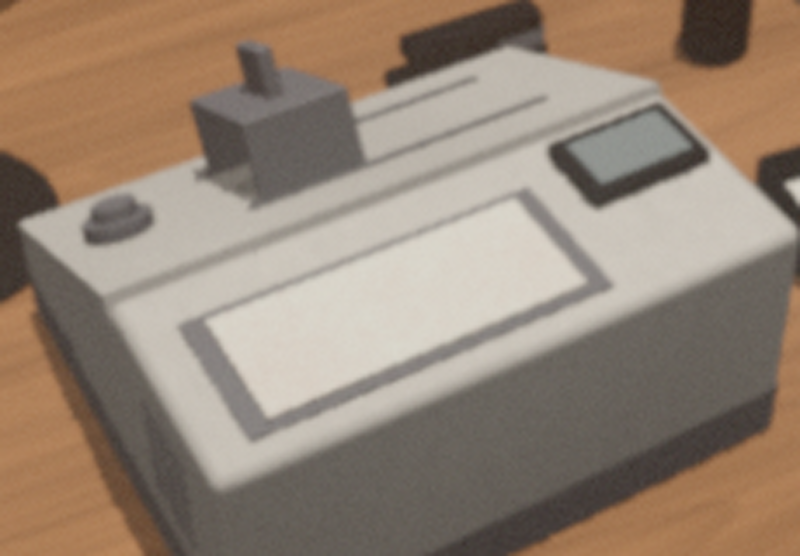

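```bash
cat > h.py <<'E'
import numpy as np, cv2
from workcell import ctrl, viewer
from scipy.optimize import least_squares
C={'scene':dict(f=537.4406664893105,cx=324.09444830028076,cy=244.31061948216322,k1=-0.15041190136132554,R=np.array([[0.4585817918639164,0.8885019084567759,0.0163431587995371],[0.5474327716343148,-0.26796345342967176,-0.7927880852830829],[-0.7000143575039389,0.3725049614363696,-0.6092782229766931]]),t=np.array([-0.27696369074166216,-0.13710964049544094,1.807805722656834])),
'top':dict(f=545.6203573472717,cx=322.4933792063299,cy=242.724895626178,k1=-0.03452607816697509,R=np.array([[0.02793016499138936,-0.9996031459793054,0.003668300945811038],[-0.9931270556891728,-0.028166105183442453,-0.11360159231696368],[0.11365983081857961,-0.00047017770099780387,-0.9935196131890005]]),t=np.array([0.05379063597092817,0.5248952148769384,1.584250443631612]))}
TC=np.array([[-0.001290169152664685,-0.9568789821340329,-0.2904839909765991,0.07375927066807667],[0.9999989270014205,-0.0010329771790471853,-0.0010387271795812751,-0.00044930342267424095],[0.0006938728727555718,-0.2904850194214548,0.9568792881195372,-0.1314525199133881],[0,0,0,1.]])
def q2R(q):
    w,x,y,z=q
    from scipy.spatial.transform import Rotation
    return Rotation.from_quat([x,y,z,w]).as_matrix()
def wristcam(st):
    Rt=q2R(st['tool_rot']); T=np.eye(4); T[:3,:3]=Rt; T[:3,3]=st['ee_pos']
    M=np.linalg.inv(T@TC)
    return dict(f=367.63881899098226,cx=315.87082198303796,cy=239.2200259485697,k1=-0.04698150669174227,R=M[:3,:3],t=M[:3,3])
def proj(c,X):
    p=np.atleast_2d(X)@c['R'].T+c['t']; s=p[:,:2]/p[:,2:]; r2=(s**2).sum(1,keepdims=True)
    return s*(1+c['k1']*r2)*c['f']+[c['cx'],c['cy']]
def ray(c,uv):
    d=(np.array(uv,float)-[c['cx'],c['cy']])/c['f']; s=d.copy()
    for _ in range(20): s=d/(1+c['k1']*(s@s))
    v=c['R'].T@np.array([s[0],s[1],1.]); o=-c['R'].T@c['t']
    return o,v/np.linalg.norm(v)
def atz(c,uv,z):
    o,v=ray(c,uv); return o+v*(z-o[2])/v[2]
def snap(n,name,crop=None,sc=1):
    st=ctrl.read_state(); s=viewer.snapshot(n); im=s['img'][:,:,::-1].copy()
    cv2.imwrite(f"pics/{name}_raw.png",im)
    if crop: x0,y0,x1,y1=crop; im=im[y0:y1,x0:x1]
    cv2.imwrite(f"pics/{name}.png",cv2.resize(im,None,fx=sc,fy=sc,interpolation=cv2.INTER_CUBIC))
    return st,im
a=np.deg2rad(28)
def port(P,yaw):  # port frame rotation
    Rz=np.array([[np.cos(yaw),-np.sin(yaw),0],[np.sin(yaw),np.cos(yaw),0],[0,0,1]])
    return Rz@np.array([[np.cos(a),0,-np.sin(a)],[0,1,0],[np.sin(a),0,np.cos(a)]])
E
python3 - <<'E'
from h import *
T=C['top'];S=C['scene']
for n,uv,z in [('ridgeL',(317.5,185.5),.19),('ridgeR',(464.5,181.75),.19),('frontL',(320,262.5),.087),('frontR',(460,257),.087),('rearL',(316,130),.19),('rearR',(460,126),.19)]:
    print(n,atz(T,uv,z).round(4))
def scene(crop): return None
# crops: c2 scale 4 off (305,120); c3 scale5 off(340,190); c4 scale 3.478 off(180,240); c1 scale 5.217 off (160,210)
c2=lambda x,y:(305+x/4,120+y/4); c4=lambda x,y:(180+x/3.478,240+y/3.478); c1=lambda x,y:(160+x/5.217,210+y/5.217); c3=lambda x,y:(340+x/5,190+y/5)
def tri(u1,u2):
    o1,v1=ray(T,u1);o2,v2=ray(S,u2)
    A=np.stack([v1,-v2],1); s=np.linalg.lstsq(A,o2-o1,rcond=None)[0]
    p,q=o1+s[0]*v1,o2+s[1]*v2; return ((p+q)/2).round(4),np.linalg.norm(p-q).round(4)
print('button',tri(c2(575,408),c4(119,204)))
print('tab top',tri(c2(414,455),c4(252,47)))
print('ridge L (y+)',tri(c2(50,262),c4(657,84)))
print('ridge R',tri(c2(638,247),c4(108,300)))
print('fin top ctr',tri(c1(342,75),c3(452,245)))
print('fin ends', atz(T,c1(312,98),.112),atz(T,c1(374,50),.112))
print('fin ends', atz(T,c1(308,88),.112),atz(T,c1(366,42),.112))
print('cap',tri(c1(434,298),c3(243,158)), 'mug',atz(T,(176,200),.095))
E
```

```text
ridgeL [0.6597 0.0864 0.19  ]
ridgeR [ 0.6818 -0.3111  0.19  ]
frontL [0.4599 0.0741 0.087 ]
frontR [ 0.4868 -0.3248  0.087 ]
rearL [0.8141 0.095  0.19  ]
rearR [ 0.8377 -0.2994  0.19  ]
button (array([ 0.5759, -0.2717,  0.1619]), np.float64(0.0065))
tab top (array([ 0.5318, -0.1549,  0.2197]), np.float64(0.0017))
ridge L (y+) (array([0.6588, 0.0864, 0.194 ]), np.float64(0.0002))
ridge R (array([ 0.6826, -0.3093,  0.1894]), np.float64(0.004))
fin top ctr (array([0.56  , 0.3462, 0.1146]), np.float64(0.0082))
fin ends [0.54507357 0.35877975 0.112     ] [0.57219823 0.32651167 0.112     ]
fin ends [0.55045941 0.36121385 0.112     ] [0.57645078 0.33105104 0.112     ]
cap (array([0.4396, 0.2891, 0.1149]), np.float64(0.0033)) mug [0.62711351 0.49207953 0.095     ]
```

Candidates in the top view are the black finned cartridge (229,227), the capped spare (246,268) and the red finned look-alike (236,309). The close crop shows a grey fin on a black body at (229,227), so I choose that one. Next I move toward the guard tab.

Request:
send_rows:
  commands:
    - [[0.038, -0.027, -0.006, 0, 0.05], [0.038, -0.027, -0.006, 0, 0.05], [0.038, -0.027, -0.006, 0, 0.05], [0.038, -0.027, -0.006, 0, 0.05], [0.038, -0.027, -0.006, 0, 0.05], [0.038, -0.027, -0.006, 0, 0.05], [0.038, -0.027, -0.006, 0, 0.05], [0.038, -0.027, -0.006, 0, 0.05]]
  squeeze: 40

```text
clock: 0.95
ee_pos: [0.4285, -0.3091, 0.2864]
tool_rot: [-0.001, 0.988, 0.155, -0.004]
contact_force: [0.8, -0.5, -0.1]
gripper_width: 0.0498
```

```bash
cat >> h.py <<'E'
YAW=0.0577
def plan(target,az=None):
    st=ctrl.read_state(); R=q2R(st['tool_rot']); d=R.T@(np.array(target)-st['ee_pos'])
    caz=np.arctan2(R[1,0],R[0,0]); 
    print('t',round(st['clock'],2),'pos',st['ee_pos'].round(4),'az',round(caz,3),'tilt x,y',R[:2,2].round(3),'F',np.round(st['contact_force'],1),'w',round(st['gripper_width'],4))
    print('tool delta',d.round(4),'norm',np.linalg.norm(d).round(3),'turn',None if az is None else round(-(az-caz),3))
E
python3 -c "
from h import *
snap('wrist','w1')
plan([.537,-.157,.265],.0577)"
```

```text
t 1.0 pos [ 0.4356 -0.3001  0.2873] az 0.323 tilt x,y [-0.001  0.007] F [5.2 5.9 1.2] w 0.05
tool delta [ 0.1416 -0.1033  0.0231] norm 0.177 turn 0.266
```

View pics/w1.png

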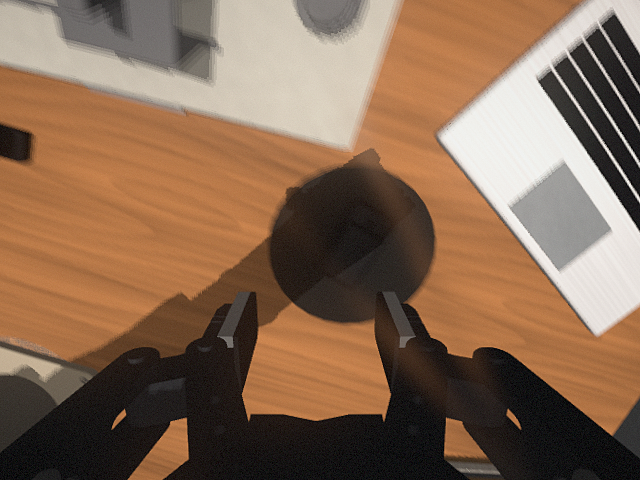

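Request:
send_rows:
  commands:
    - [[0.012, -0.036, 0.0, 0.14, 0.05], [0.012, -0.036, 0.0, 0.14, 0.05], [0.012, -0.034, 0, 0, 0.05], [0.01, -0.034, 0, 0, 0.05], [0, 0, 0, 0, 0.05]]

```text
clock: 1.5
ee_pos: [0.4626, -0.1478, 0.2877]
tool_rot: [-0.004, 1.0, 0.019, -0.0]
contact_force: [0.1, 0.5, 0.3]
gripper_width: 0.0499
```

```bash
python3 -c "
from h import *
st,im=snap('wrist','w2')
plan([.537,-.157,.265],.0577)
c=wristcam(st)
P=np.array([.573,-.155,.1384]); R=port(P,YAW)
pts=[]
for (x,y,z) in [(22,6,91),(22,-6,91),(-22,-6,91),(-22,6,91),(54,38,57),(54,-38,57),(-54,-38,57),(-54,38,57),(0,-115,15)]:
    pts.append(P+R@np.array([x,y,z])/1000)
u=proj(c,np.array(pts)).round(0).astype(int); print(u.tolist())
for p in u: cv2.circle(im,tuple(int(i) for i in p),3,(0,0,255),1)
cv2.imwrite('pics/w2o.png',im)
"
```

```text
t 1.55 pos [ 0.4619 -0.1506  0.2877] az 0.036 tilt x,y [-0.001  0.006] F [ 0.6 -0.8 -0. ] w 0.05
tool delta [0.0748 0.0092 0.0226] norm 0.079 turn -0.022
[[330, 101], [355, 100], [351, 175], [330, 175], [264, 12], [416, 9], [391, 184], [282, 186], [503, 82]]
```

View pics/w2o.png

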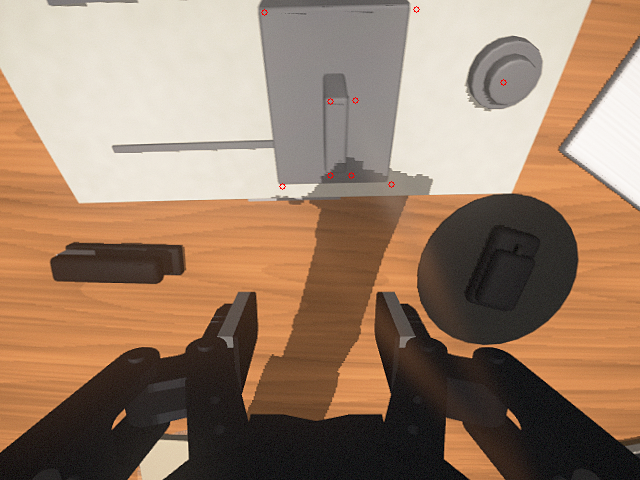

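Request:
send_rows:
  commands:
    - [[0.03, 0.001, 0.01, -0.02, 0.05], [0.03, 0.0, 0.02, 0, 0.05], [0.012, 0.0, 0.025, 0, 0.05], [0, 0, 0.02, 0, 0.05], [0, 0, 0, 0, 0.05]]

```text
clock: 2.05
ee_pos: [0.5349, -0.1564, 0.2105]
tool_rot: [-0.0, 1.0, 0.025, 0.0]
contact_force: [-0.8, -0.1, 0.7]
gripper_width: 0.0503
```

```bash
python3 -c "
from h import *
st,im=snap('wrist','w3',(150,150,490,420),2)
plan([.533,-.153,.210],.0577)"
```

```text
t 2.1 pos [ 0.5356 -0.1568  0.2119] az 0.049 tilt x,y [ 0.003 -0.   ] F [ 0.5 -0.7  0.2] w 0.0503
tool delta [-0.0025 -0.0039  0.0019] norm 0.005 turn -0.009
```

View pics/w3.png

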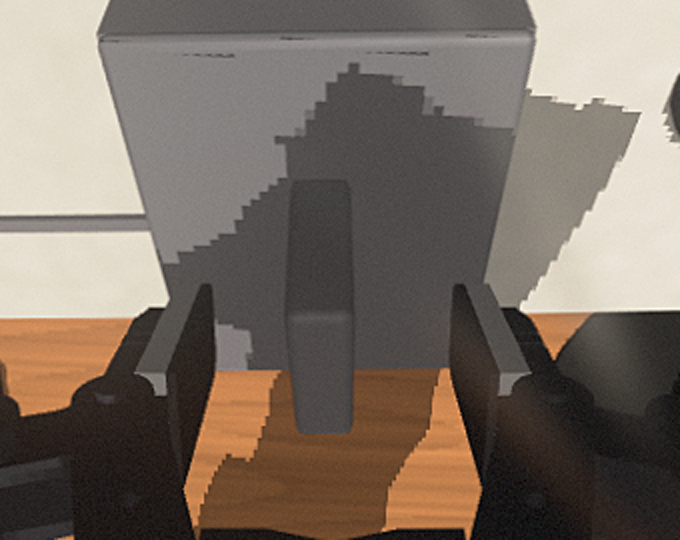

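Request:
send_rows:
  commands:
    - [[-0.002, -0.003, 0, 0, 0.0], [0, 0, 0, 0, 0.0], [0, 0, 0, 0, 0.0], [0, 0, 0, 0, 0.0]]
  squeeze: 30

```text
clock: 2.5
ee_pos: [0.5335, -0.156, 0.2145]
tool_rot: [0.001, 1.0, 0.024, 0.003]
contact_force: [1.9, -0.5, -12.9]
gripper_width: 0.0115
```

Request:
send_rows:
  commands:
    - [[0.0, -0.02, 0, 0, 0.0], [0, -0.03, 0, 0, 0.0], [0, -0.03, 0, 0, 0.0], [0, -0.03, 0, 0, 0.0], [0, -0.02, 0, 0, 0]]

```text
clock: 3.0
ee_pos: [0.5258, -0.0333, 0.2144]
tool_rot: [0.007, 1.0, 0.021, 0.003]
contact_force: [1.1, -3.3, -5.5]
gripper_width: 0.0114
```

```bash
python3 -c "
from h import *
plan([.5257,-.02,.210],.0577)"
```

```text
t 3.0 pos [ 0.5258 -0.0333  0.2144] az 0.041 tilt x,y [ 0.006 -0.014] F [ 1.1 -3.3 -5.5] w 0.0114
tool delta [ 0.0004 -0.0134  0.0042] norm 0.014 turn -0.017
```

Request:
send_rows:
  commands:
    - [[0.0, -0.01, 0, 0, 0.0], [0, -0.008, 0, 0, 0.0], [0, -0.004, 0, 0, 0.0]]

```text
clock: 3.3
ee_pos: [0.5253, -0.0248, 0.2144]
tool_rot: [0.017, 1.0, 0.019, 0.004]
contact_force: [1.7, -3.2, -5.5]
gripper_width: 0.0116
```

Request:
send_rows:
  commands:
    - [[0, 0, 0, 0, 0.05], [0, 0, 0, 0, 0.05], [0, 0, -0.03, 0, 0.05], [0, 0, -0.04, 0, 0.05], [-0.03, 0.04, -0.02, 0, 0.08], [-0.02, 0.04, 0, 0, 0.08], [0.0, 0.02, 0, 0, 0.08], [0, 0, 0, 0, 0.08]]

```text
clock: 4.1
ee_pos: [0.4818, -0.1214, 0.3135]
tool_rot: [0.016, 1.0, 0.019, 0.008]
contact_force: [0.9, 0.0, 0.5]
gripper_width: 0.0802
```

```bash
python3 -c "
from h import *
st,im=snap('wrist','w4')
plan([.5257,-.02,.210],.0577)"
```

```text
t 4.15 pos [ 0.4816 -0.1198  0.3132] az 0.041 tilt x,y [ 0.017 -0.031] F [-0.5 -0.6  1. ] w 0.0798
tool delta [ 0.0465 -0.1012  0.1008] norm 0.15 turn -0.017
```

View pics/w4.png

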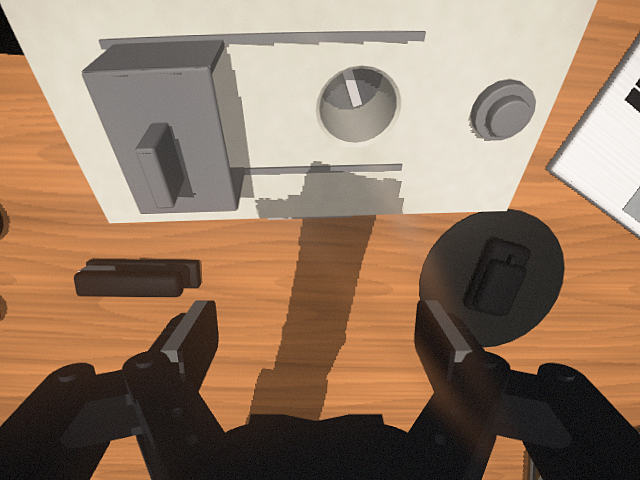

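```bash
python3 -c "
import cv2
im=cv2.imread('pics/w4_raw.png')
cv2.imwrite('pics/w4z.png',cv2.resize(im[55:150,300:420],None,fx=6,fy=6,interpolation=cv2.INTER_CUBIC))"
```

```text
(no output)
```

View pics/w4z.png

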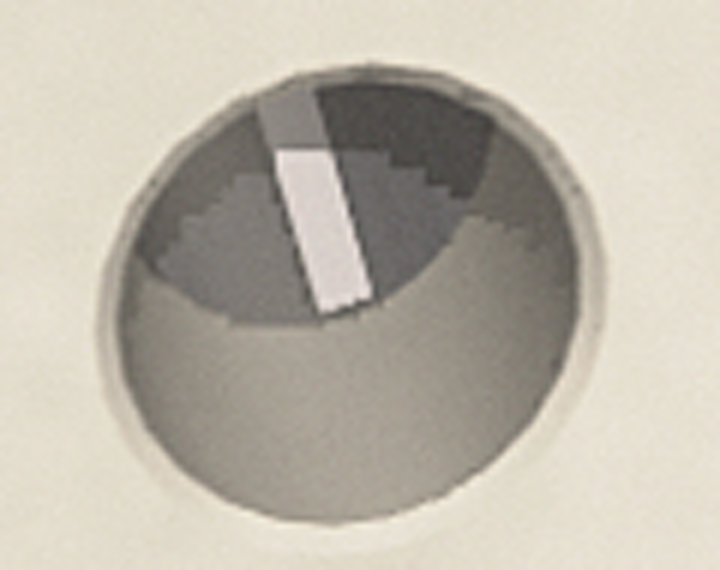

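```bash
cat > blade.py <<'E'
from h import *
q=ctrl.read_state();
E
python3 - <<'E'
from h import *
st=ctrl.read_state(); c=wristcam(st)
g=lambda x,y:(300+x/6,55+y/6)
R=port(None,YAW); n=R[:,2]
P0=np.array([.573,-.151,.1384])
def onplane(uv,off):
    o,v=ray(c,uv); s=((P0-off*n-o)@n)/(v@n); return R.T@(o+s*v-P0)
for p in [(120,300),(578,270),(350,70),(340,522),(160,180),(545,160),(180,450),(520,420)]:
    print('mouth',onplane(g(*p),0).round(4))
M=np.array([onplane(g(*p),0)[:2] for p in [(120,300),(578,270),(350,70),(340,522),(160,180),(545,160),(180,450),(520,420)]])
f=least_squares(lambda k:np.hypot(M[:,0]-k[0],M[:,1]-k[1])-k[2],[0,0,.03]).x; print('circle',f.round(4), 'world', (P0+R@np.array([f[0],f[1],0])).round(4))
for a_,b_ in [((262,110),(320,312)),((320,100),(372,295)),((276,152),(320,312)),((332,152),(372,295))]:
    p,q=onplane(g(*a_),.052),onplane(g(*b_),.052); d=p-q
    print('blade',p.round(4),q.round(4),'ang',np.arctan2(d[1],d[0]).round(3))
E
```

```text
mouth [0.0049 0.0267 0.    ]
mouth [ 0.0082 -0.0334  0.    ]
mouth [ 0.0339 -0.0014  0.    ]
mouth [-0.0282 -0.0047  0.    ]
mouth [0.0206 0.0217 0.    ]
mouth [ 0.0226 -0.0271  0.    ]
mouth [-0.0166  0.0183  0.    ]
mouth [-0.013  -0.0284  0.    ]
circle [ 0.0034 -0.0035  0.0304] world [ 0.5762 -0.1543  0.14  ]
blade [ 0.0107  0.0035 -0.052 ] [-0.0205 -0.0071 -0.052 ] ang 0.328
blade [ 0.012 -0.005 -0.052] [-0.0179 -0.0151 -0.052 ] ang 0.326
blade [ 0.0045  0.0011 -0.052 ] [-0.0205 -0.0071 -0.052 ] ang 0.317
blade [ 0.0044 -0.0073 -0.052 ] [-0.0179 -0.0151 -0.052 ] ang 0.337
```

Request:
send_rows:
  commands:
    - [[0, -0.05, 0, 0, 0.06], [0, -0.05, 0, 0, 0.06], [0, -0.05, 0, 0, 0.06], [0, -0.05, 0, 0, 0.06], [0, -0.05, 0, 0, 0.06], [0, -0.05, 0, 0, 0.06], [0, -0.05, 0, 0, 0.06], [0, -0.05, 0, 0, 0.06]]

```text
clock: 4.95
ee_pos: [0.464, 0.2788, 0.3011]
tool_rot: [0.013, 1.0, 0.02, 0.008]
contact_force: [0.7, 0.4, 1.1]
gripper_width: 0.0598
```

Request:
send_rows:
  commands:
    - [[0.01, -0.05, 0.01, 0.15, 0.06], [0.01, -0.05, 0.01, 0.15, 0.06], [0.0, -0.03, 0.0, 0.15, 0.06], [0, 0, 0, 0.15, 0.06], [0, 0, 0, 0.15, 0.06], [0, 0, 0, 0.15, 0.06], [0, 0, 0, 0, 0.06]]

```text
clock: 5.65
ee_pos: [0.4769, 0.4241, 0.2738]
tool_rot: [0.008, 0.916, -0.402, 0.005]
contact_force: [0.6, -0.1, -0.1]
gripper_width: 0.0601
```

```bash
python3 -c "
from h import *
st,im=snap('wrist','w5')
plan([.503,.413,.25],-.865); print(st['q'].round(2))"
```

```text
t 5.7 pos [0.4752 0.4255 0.2732] az -0.822 tilt x,y [-0.001 -0.017] F [-0.6  0.4 -0.5] w 0.06
tool delta [ 0.0278 -0.0122  0.0233] norm 0.038 turn 0.043
[-1.03  0.62  0.43  1.51 -0.26  1.08 -2.94]
```

View pics/w5.png

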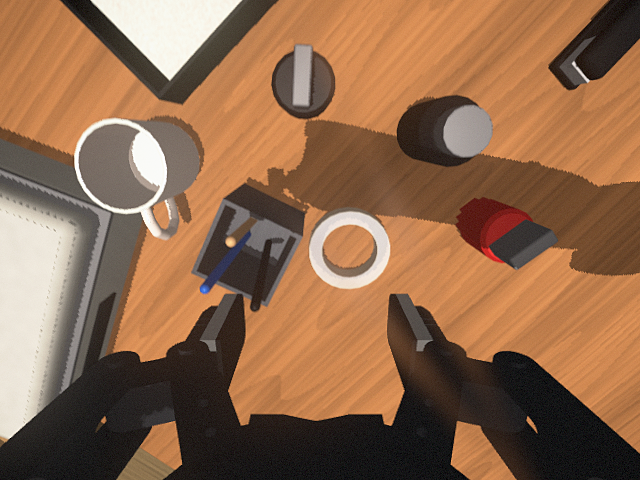

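```bash
python3 -c "
import cv2
im=cv2.imread('pics/w5_raw.png')
cv2.imwrite('pics/w5z.png',cv2.resize(im[35:125,260:350],None,fx=6,fy=6,interpolation=cv2.INTER_CUBIC))"
```

```text
(no output)
```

View pics/w5z.png

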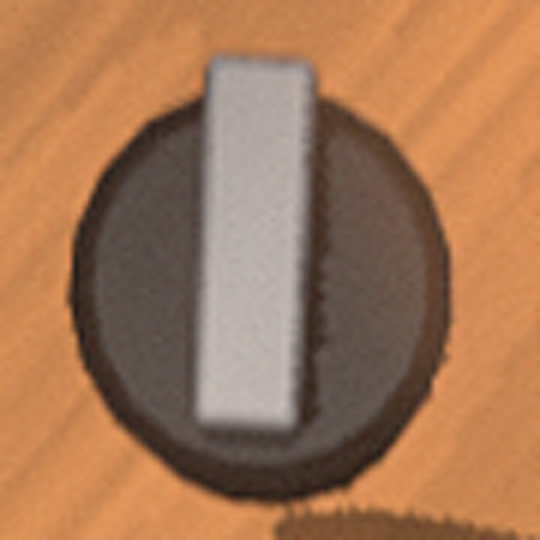

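Run:
```python
from h import *
st=ctrl.read_state(); c=wristcam(st); g=lambda x,y:(260+x/6,35+y/6)
p=[atz(c,g(*k),.112) for k in [(210,62),(314,62),(298,424),(198,422)]]
p=np.array(p); print(p.round(4),'ctr',p.mean(0).round(4)); d=(p[0]+p[1]-p[2]-p[3])/2; print(np.linalg.norm(d).round(4),np.arctan2(d[1],d[0]).round(3))
m=p.mean(0); plan([m[0],m[1],.15],np.arctan2(d[1],d[0]))
```

```text
[[0.5766 0.3365 0.112 ]
 [0.5673 0.328  0.112 ]
 [0.5403 0.3603 0.112 ]
 [0.5497 0.3686 0.112 ]] ctr [0.5585 0.3483 0.112 ]
0.042 -0.874
t 5.7 pos [0.4752 0.4255 0.2732] az -0.822 tilt x,y [-0.001 -0.017] F [-0.6  0.4 -0.5] w 0.06
tool delta [ 0.1117 -0.0101  0.1244] norm 0.167 turn 0.051
```

Request:
send_rows:
  commands:
    - [[0.03, -0.003, 0.02, 0, 0.05], [0.03, -0.003, 0.02, 0, 0.05], [0.03, -0.003, 0.025, 0, 0.05], [0.015, 0.0, 0.025, 0.03, 0.05], [0.006, 0.0, 0.02, 0.03, 0.05], [0, 0, 0, 0, 0.05]]

```text
clock: 6.3
ee_pos: [0.5495, 0.3615, 0.1578]
tool_rot: [0.003, 0.911, -0.412, -0.008]
contact_force: [-0.4, 1.4, -0.4]
gripper_width: 0.0499
```

```bash
python3 -c "
from h import *
st,im=snap('wrist','w6',(150,150,490,420),2)
plan([.5585,.3483,.086],-.874); print(st['q'].round(2))"
```

```text
t 6.35 pos [0.5499 0.3625 0.1594] az -0.848 tilt x,y [-0.016  0.003] F [-0.5 -0.9  0.7] w 0.0498
tool delta [0.0173 0.0022 0.0732] norm 0.075 turn 0.026
[-0.82  0.77  0.36  1.57 -0.33  0.89 -2.76]
```

View pics/w6.png

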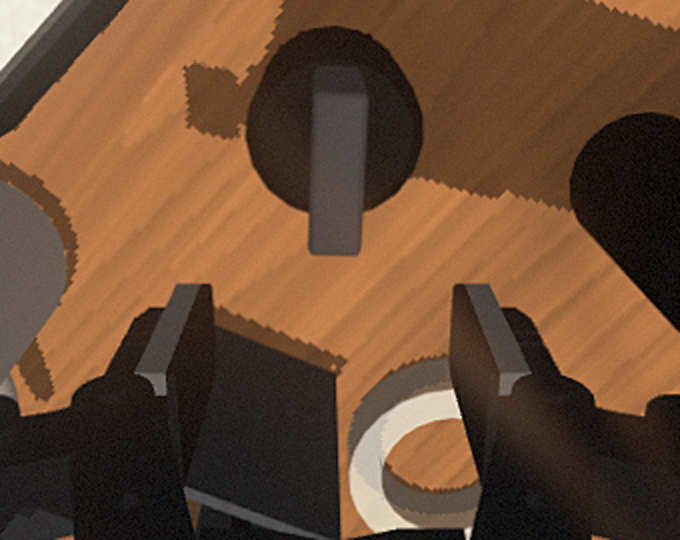

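Request:
send_rows:
  commands:
    - [[0.016, 0.002, 0.01, 0.025, 0.05], [0.003, 0, 0.02, 0, 0.05], [0, 0, 0.025, 0, 0.05], [0, 0, 0.015, 0, 0.05], [0, 0, 0.004, 0, 0.05], [0, 0, 0, 0, 0.05]]

```text
clock: 6.95
ee_pos: [0.5625, 0.3515, 0.088]
tool_rot: [-0.004, 0.908, -0.42, -0.008]
contact_force: [0.1, 0.2, 0.5]
gripper_width: 0.0498
```

```bash
python3 -c "
from h import *
plan([.5585,.3483,.086],-.874)"
```

```text
t 6.95 pos [0.5625 0.3515 0.088 ] az -0.867 tilt x,y [-0.011  0.015] F [0.1 0.2 0.5] w 0.0498
tool delta [-0.0001  0.0051  0.002 ] norm 0.005 turn 0.007
```

Request:
send_rows:
  commands:
    - [[0, 0.005, 0.0, 0, 0.05], [0, 0, 0, 0, 0.0], [0, 0, 0, 0, 0.0], [0, 0, 0, 0, 0.0], [0, 0, 0, 0, 0.0]]
  squeeze: 50

```text
clock: 7.45
ee_pos: [0.5593, 0.3492, 0.091]
tool_rot: [-0.006, 0.908, -0.419, -0.007]
contact_force: [-0.4, 1.0, -4.0]
gripper_width: 0.0132
```

Request:
send_rows:
  commands:
    - [[0, 0, -0.02, 0, 0.0], [0, 0, -0.04, 0, 0.0], [0, 0, -0.045, 0, 0.0], [0, 0, -0.045, 0, 0.0], [0, 0, -0.04, -0.1, 0.0], [0, 0, -0.03, -0.15, 0]]

```text
clock: 8.05
ee_pos: [0.5559, 0.344, 0.3088]
tool_rot: [0.001, 0.954, -0.3, -0.013]
contact_force: [0.6, 0.4, -3.1]
gripper_width: 0.013
```

```bash
python3 -c "
from h import *
plan([.45,.0,.4],.0577)
st,im=snap('wrist','w7')
"
```

```text
t 8.05 pos [0.5559 0.344  0.3088] az -0.61 tilt x,y [-0.025  0.005] F [ 0.6  0.4 -3.1] w 0.013
tool delta [ 0.1081  0.3435 -0.0902] norm 0.371 turn -0.668
```

View pics/w7.png

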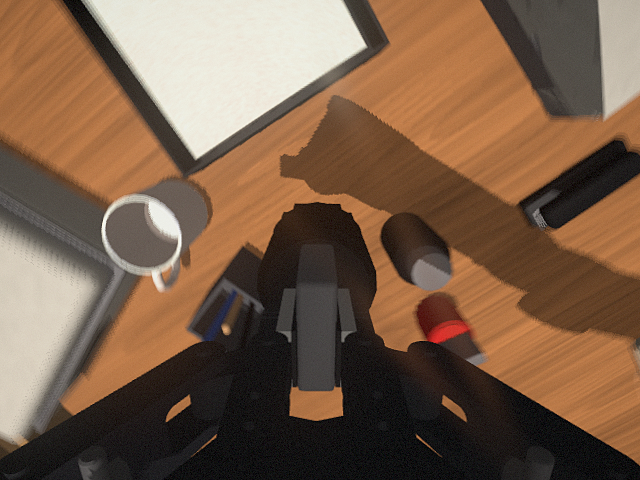

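Request:
send_rows:
  commands:
    - [[0.022, 0.032, -0.025, -0.15, 0.0], [0.017, 0.034, -0.025, -0.15, 0.0], [0.011, 0.036, -0.025, -0.15, 0.0], [0.006, 0.045, -0.02, -0.15, 0.0], [0.02, 0.044, 0, -0.1, 0.0], [0.03, 0.038, 0, 0, 0], [0.04, 0.02, 0, 0, 0], [0.045, 0.01, 0, 0, 0]]

```text
clock: 8.9
ee_pos: [0.6936, 0.0762, 0.4053]
tool_rot: [-0.006, 0.999, 0.044, -0.011]
contact_force: [1.9, 1.3, -3.2]
gripper_width: 0.0132
```

```bash
python3 -c "
from h import *
plan([.85,.05,.4],.0577);print(ctrl.read_state()['q'].round(2))
"
```

```text
t 8.9 pos [0.6936 0.0762 0.4053] az 0.088 tilt x,y [-0.023  0.011] F [ 1.9  1.3 -3.2] w 0.0132
tool delta [0.1535 0.0399 0.0014] norm 0.159 turn 0.03
[-0.25  0.63  0.23  1.08 -0.15  1.47 -1.53]
```

Request:
send_rows:
  commands:
    - [[0.05, 0.005, 0, 0.02, 0.0], [0.05, 0.005, 0, 0, 0.0], [0.05, 0.005, 0, 0, 0], [0.05, 0, 0, 0, 0], [0.05, 0, 0, 0, 0], [0.05, 0, 0, 0, 0], [0.05, 0, 0, 0, 0]]

```text
clock: 9.6
ee_pos: [0.8365, 0.0445, 0.4014]
tool_rot: [-0.026, 0.999, -0.013, -0.015]
contact_force: [0.6, -1.7, -1.5]
gripper_width: 0.0133
```

```bash
python3 -c "
from h import *
plan([.85,.05,.4],.0577);print(ctrl.read_state()['q'].round(2))
"
```

```text
t 9.6 pos [0.8365 0.0445 0.4014] az -0.024 tilt x,y [-0.03   0.053] F [ 0.6 -1.7 -1.5] w 0.0133
tool delta [ 0.0134 -0.0057  0.0013] norm 0.015 turn -0.082
[-0.13  1.1   1.1   0.19 -1.08  1.98 -1.57]
```

Request:
send_rows:
  commands:
    - [[-0.045, 0.0, 0, 0, 0.0], [-0.045, 0.02, 0, -0.04, 0.0], [-0.035, 0.035, 0, -0.04, 0], [-0.033, 0.036, 0, 0, 0], [-0.033, 0.036, 0.005, 0, 0], [-0.033, 0.036, 0.01, 0, 0], [-0.02, 0.04, 0.02, 0, 0], [-0.01, 0.04, 0.02, 0, 0]]

```text
clock: 10.4
ee_pos: [0.6356, -0.1922, 0.3309]
tool_rot: [-0.022, 0.999, 0.029, -0.012]
contact_force: [2.1, -0.5, -3.5]
gripper_width: 0.0132
```

```bash
python3 -c "
from h import *
plan([.585,-.2135,.257],.0577);print(ctrl.read_state()['q'].round(2))
"
```

```text
t 10.4 pos [ 0.6356 -0.1922  0.3309] az 0.059 tilt x,y [-0.026  0.043] F [ 2.1 -0.5 -3.5] w 0.0132
tool delta [-0.05    0.0217  0.0743] norm 0.092 turn 0.001
[-0.26  0.87  1.22  1.33 -0.81  1.52 -0.61]
```

Request:
send_rows:
  commands:
    - [[-0.025, 0.011, 0.02, 0, 0.0], [-0.025, 0.011, 0.025, 0, 0.0], [-0.005, 0.003, 0.02, 0, 0], [0, 0, 0.008, 0, 0], [0, 0, 0, 0, 0]]

```text
clock: 10.9
ee_pos: [0.5721, -0.2236, 0.25]
tool_rot: [-0.022, 0.999, 0.02, -0.016]
contact_force: [0.3, -0.6, -3.6]
gripper_width: 0.0133
```

```bash
python3 -c "
from h import *
snap('wrist','w8')
plan([.585,-.2135,.247],.0577);print(ctrl.read_state()['q'].round(2))
"
```

```text
t 10.95 pos [ 0.5725 -0.2236  0.2506] az 0.042 tilt x,y [-0.032  0.043] F [-0.2  0.2 -3.9] w 0.0131
tool delta [ 0.013  -0.0094  0.0036] norm 0.016 turn -0.016
[-0.25  0.89  1.19  1.58 -0.84  1.33 -0.44]
```

View pics/w8.png

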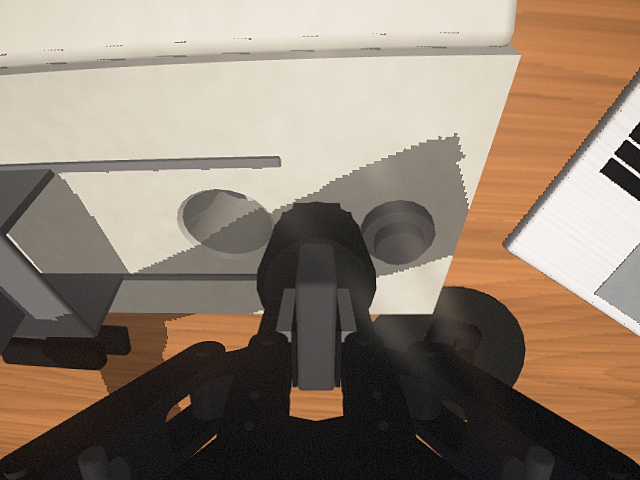

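Request:
send_rows:
  commands:
    - [[0.013, -0.01, 0, -0.01, 0.0], [0, 0, 0.004, 0, 0.0], [0, 0, 0.004, 0, 0], [0, 0, 0.003, 0, 0]]
  squeeze: 25

```text
clock: 11.35
ee_pos: [0.5887, -0.2119, 0.2515]
tool_rot: [-0.02, 0.999, 0.03, -0.013]
contact_force: [-6.4, 0.2, 6.3]
gripper_width: 0.0134
```

Request:
send_rows:
  commands:
    - [[-0.007, 0, 0.004, 0, 0.0], [-0.007, 0, 0.004, 0, 0.0], [-0.007, 0, 0.004, 0, 0.0]]

```text
clock: 11.65
ee_pos: [0.5727, -0.2118, 0.2441]
tool_rot: [-0.018, 0.999, 0.034, -0.008]
contact_force: [-1.9, 0.3, 2.5]
gripper_width: 0.0133
```

```bash
python3 -c "
from h import *
snap('wrist','w9')
plan([.542,-.2135,.222],.0577)
"
```

```text
t 11.7 pos [ 0.5704 -0.2116  0.2431] az 0.067 tilt x,y [-0.02   0.036] F [-2.4 -0.5 -2.8] w 0.0133
tool delta [-0.0281  0.0009  0.0215] norm 0.035 turn 0.009
```

View pics/w9.png

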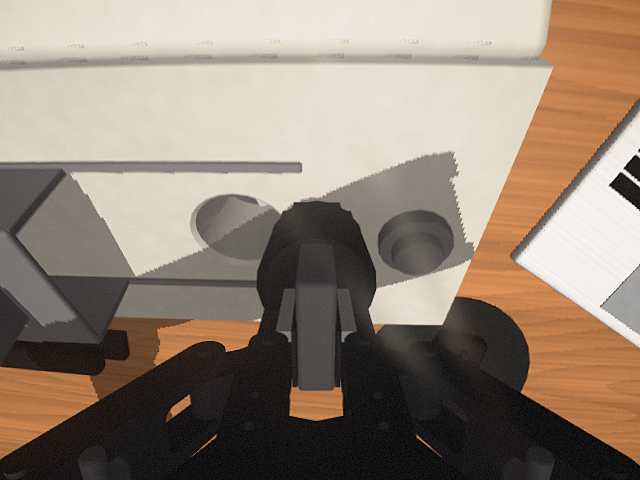

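Request:
send_rows:
  commands:
    - [[0, 0, -0.03, 0, 0.0], [0.01, 0, -0.04, 0, 0.0], [0.03, -0.02, -0.02, 0, 0], [0.03, -0.035, -0.005, 0, 0], [0.03, -0.038, 0, 0, 0], [0.01, -0.045, 0, 0, 0], [0, -0.045, 0, 0, 0], [0, -0.025, 0, 0, 0]]
  squeeze: 30

```text
clock: 12.5
ee_pos: [0.6708, 0.0054, 0.3399]
tool_rot: [-0.02, 0.999, 0.028, -0.015]
contact_force: [0.5, 0.8, -4.5]
gripper_width: 0.0131
```

```bash
python3 -c "
from h import *
snap('wrist','w10')
plan([.640,-.0215,.292],.0577);print(ctrl.read_state()['q'].round(2))
"
```

```text
t 12.55 pos [0.6712 0.0105 0.3395] az 0.063 tilt x,y [-0.031  0.044] F [ 0.9  5.5 -4.7] w 0.0133
tool delta [-0.0318  0.0322  0.047 ] norm 0.065 turn 0.005
[-0.56  0.88  1.23  1.3  -0.83  1.55 -0.92]
```

View pics/w10.png

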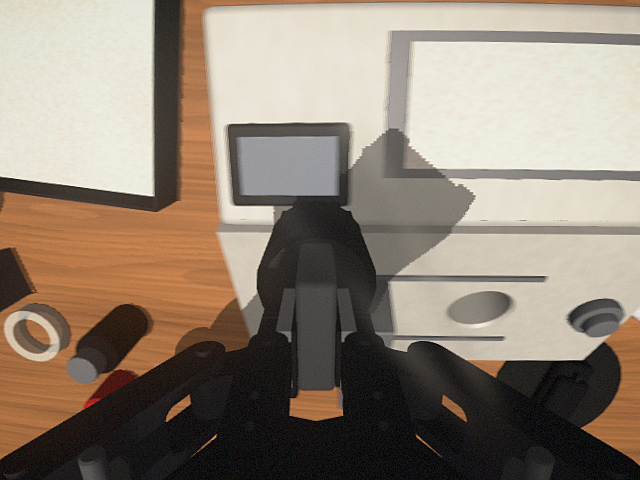

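Request:
send_rows:
  commands:
    - [[-0.01, 0.02, 0.01, 0, 0.0], [-0.006, 0.012, 0.02, 0, 0.0], [-0.003, 0, 0.018, 0, 0], [-0.008, 0, 0, 0, 0], [-0.01, 0, 0, 0, 0], [-0.008, 0, 0, 0, 0]]
  squeeze: 22

```text
clock: 13.15
ee_pos: [0.6245, -0.017, 0.2852]
tool_rot: [-0.023, 0.999, 0.036, -0.019]
contact_force: [0.4, 0.1, -3.0]
gripper_width: 0.0134
```

```bash
python3 -c "
from h import *
plan([.635,-.0215,.29],.0577)
"
```

```text
t 13.15 pos [ 0.6245 -0.017   0.2852] az 0.073 tilt x,y [-0.039  0.045] F [ 0.4  0.1 -3. ] w 0.0134
tool delta [ 0.01    0.005  -0.0054] norm 0.012 turn 0.016
```

Request:
send_rows:
  commands:
    - [[-0.007, 0.001, 0, 0, 0.0], [-0.007, 0, 0, 0, 0.0], [-0.007, 0, 0, 0, 0]]

```text
clock: 13.45
ee_pos: [0.607, -0.0193, 0.2885]
tool_rot: [-0.023, 0.999, 0.037, -0.012]
contact_force: [4.6, 0.8, -2.6]
gripper_width: 0.0132
```

```bash
python3 -c "
from h import *
plan([.635,-.0215,.29],.0577)
snap('wrist','w11')
snap('scene','s11',(180,200,420,400),3)
"
```

```text
t 13.45 pos [ 0.607  -0.0193  0.2885] az 0.075 tilt x,y [-0.026  0.044] F [ 4.6  0.8 -2.6] w 0.0132
tool delta [ 0.0278  0.0042 -0.0023] norm 0.028 turn 0.017
```

View pics/w11.png

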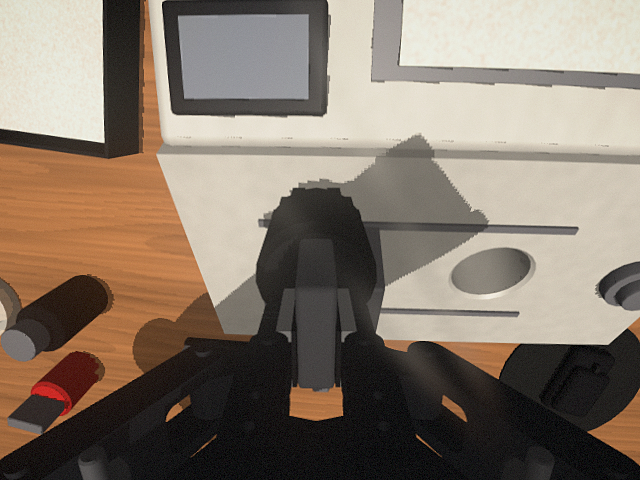

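View pics/s11.png

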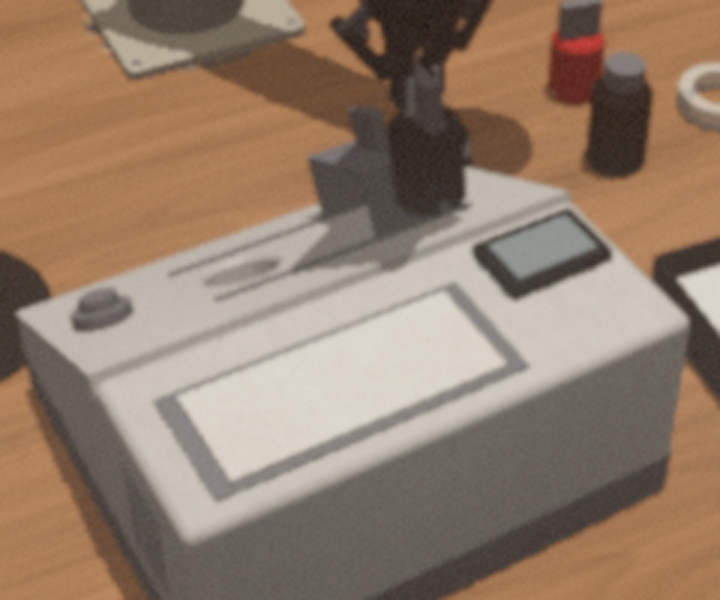

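Request:
send_rows:
  commands:
    - [[-0.008, 0.001, 0, -0.01, 0.0], [-0.008, 0, 0, 0, 0.0], [-0.008, 0, 0, 0, 0], [-0.008, 0, 0, 0, 0]]

```text
clock: 13.95
ee_pos: [0.5817, -0.022, 0.2922]
tool_rot: [-0.022, 0.999, 0.045, -0.004]
contact_force: [6.5, 0.4, -2.8]
gripper_width: 0.0132
```

```bash
python3 -c "
from h import *
plan([.635,-.0215,.29],.0577)
snap('wrist','w12')
snap('scene','s12',(260,200,400,300),5)
"
```

```text
t 13.95 pos [ 0.5817 -0.022   0.2922] az 0.09 tilt x,y [-0.009  0.044] F [ 6.5  0.4 -2.8] w 0.0132
tool delta [0.0532 0.0044 0.0018] norm 0.053 turn 0.032
```

View pics/w12.png

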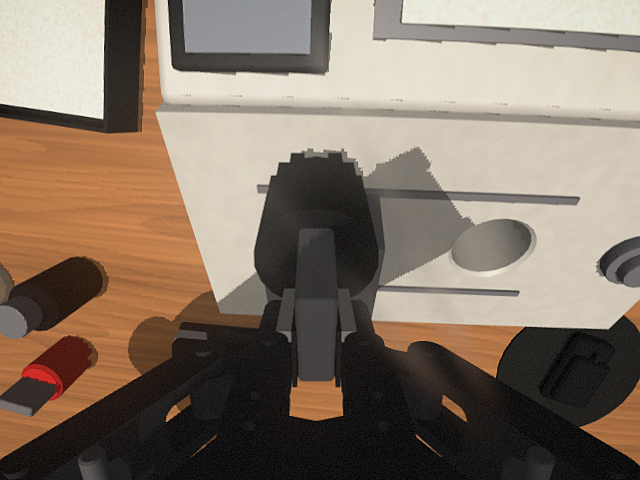

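View pics/s12.png

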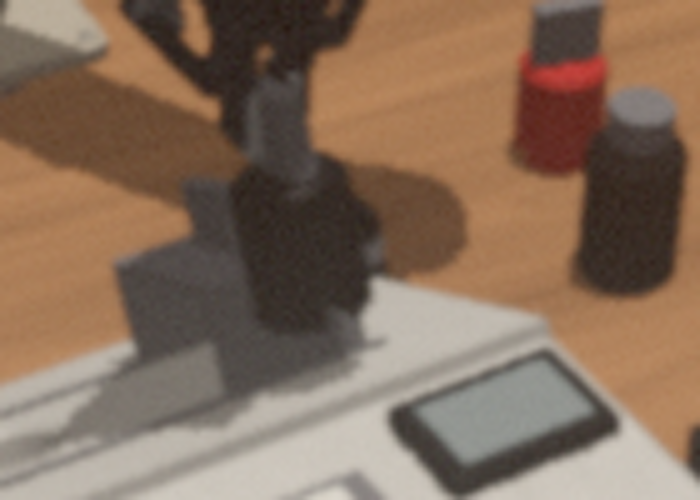

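```bash
cat >> h.py <<'E'
def overlay(png,gam,out,h=.098,g=-.006,dx=0,crop=None):
    im=cv2.imread(png); c=dict(f=367.63881899098226,cx=315.87082198303796,cy=239.2200259485697,k1=-0.04698150669174227)
    M=np.linalg.inv(TC); c['R']=M[:3,:3]; c['t']=M[:3,3]
    s,k=np.sin(gam),np.cos(gam)
    # cart axes in tool frame: up axis u=-z tilted toward -x ; tool z down
    ax=np.array([-s,0,-k]); fx=np.array([k,0,-s]); fy=np.array([0,1,0])
    foot=np.array([dx,0,g])-h*ax
    ph=np.linspace(0,2*np.pi,60)
    for hh,col in [(0,(0,0,255)),(.07,(0,255,0))]:
        X=foot+hh*ax+.028*(np.cos(ph)[:,None]*fx+np.sin(ph)[:,None]*fy)
        cv2.polylines(im,[proj(c,X).astype(int)],True,col,1)
    for hh in (.07,.112):
        X=np.array([foot+hh*ax+a*.022*fx+b*.007*fy for a,b in [(1,1),(1,-1),(-1,-1),(-1,1)]])
        cv2.polylines(im,[proj(c,X).astype(int)],True,(255,0,255),1)
    x0,y0,x1,y1=crop or (200,120,440,420)
    cv2.imwrite(out,cv2.resize(im[y0:y1,x0:x1],None,fx=1.6,fy=1.6))
    return im[y0:y1,x0:x1]
E
python3 -c "
from h import *
A=[overlay('pics/w12_raw.png',np.deg2rad(g),'pics/t.png',h=.095) for g in (20,24,28)]
cv2.imwrite('pics/ov12.png',np.hstack(A))
overlay('pics/w10_raw.png',0,'pics/ov10.png',h=.095)"
```

```text
(no output)
```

View pics/ov12.png

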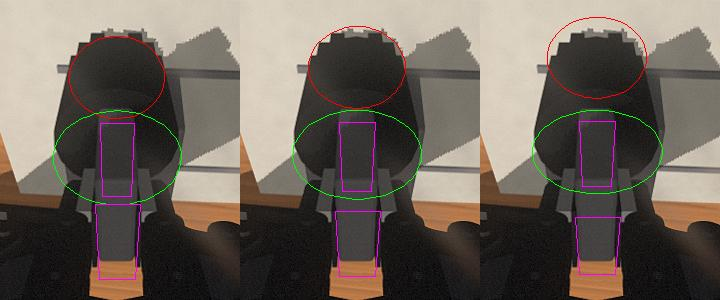

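View pics/ov10.png

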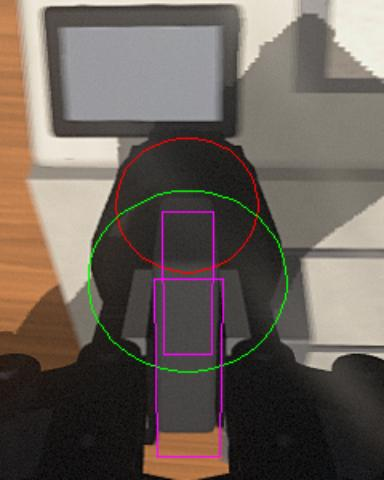

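```bash
python3 -c "
from h import *
A=[overlay('pics/w12_raw.png',np.deg2rad(g),'pics/t.png',h=.095,g=0.002,dx=.002) for g in (18,22,26)]
B=overlay('pics/w10_raw.png',0,'pics/ov10.png',h=.095,g=0.002,dx=.002)
cv2.imwrite('pics/ov12.png',np.hstack([A[0],A[1],B]))"
```

```text
(no output)
```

View pics/ov12.png

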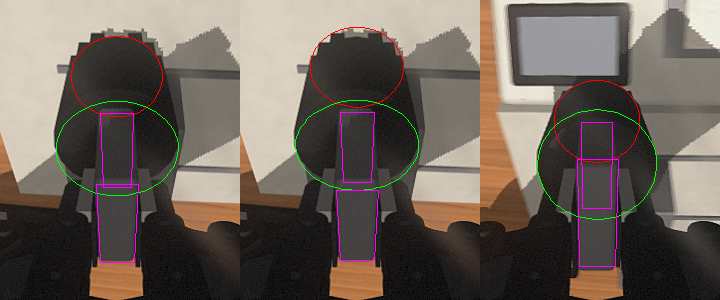

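Request:
send_rows:
  commands:
    - [[-0.007, 0.001, 0, 0.02, 0.0], [-0.006, 0, 0, 0, 0.0], [-0.004, 0, 0, 0, 0]]

```text
clock: 14.35
ee_pos: [0.5697, -0.0236, 0.2945]
tool_rot: [-0.022, 0.999, 0.036, 0.002]
contact_force: [6.0, 0.4, -3.5]
gripper_width: 0.013
```

```bash
python3 -c "
from h import *
plan([.635,-.0215,.29],.0577)
snap('wrist','w13')
A=[overlay('pics/w13_raw.png',np.deg2rad(g),'pics/t.png',h=.095,g=0.002,dx=.002) for g in (24,28,31)]
cv2.imwrite('pics/ov13.png',np.hstack(A))
"
```

```text
t 14.35 pos [ 0.5697 -0.0236  0.2945] az 0.072 tilt x,y [0.002 0.044] F [ 6.   0.4 -3.5] w 0.013
tool delta [0.0653 0.0028 0.0047] norm 0.066 turn 0.014
```

View pics/ov13.png

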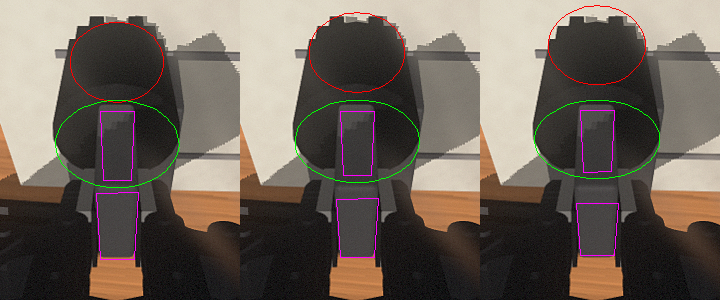

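Request:
send_rows:
  commands:
    - [[-0.004, 0, 0, 0.01, 0.0], [0, 0, 0, 0, 0.0], [0.012, 0, -0.005, 0, 0], [0, 0, -0.035, 0, 0], [0, 0.03, -0.02, 0, 0], [0, 0.045, 0, 0, 0], [-0.015, 0.045, 0, 0, 0], [-0.025, 0.018, 0, 0, 0]]
  squeeze: 70

```text
clock: 15.2
ee_pos: [0.5402, -0.1647, 0.3455]
tool_rot: [-0.023, 0.999, 0.036, -0.012]
contact_force: [-1.3, -0.4, -2.8]
gripper_width: 0.0129
```

```bash
python3 -c "
from h import *
snap('wrist','w14')
plan([.5177,-.1614,.247],.0577)
A=[overlay('pics/w14_raw.png',np.deg2rad(g),'pics/t.png',h=.095,g=0.002,dx=.002) for g in (24,28,31)]
cv2.imwrite('pics/ov14.png',np.hstack(A))
"
```

```text
t 15.25 pos [ 0.5344 -0.1676  0.3459] az 0.065 tilt x,y [-0.03   0.046] F [-7.  -3.4 -3.6] w 0.013
tool delta [-0.0136 -0.0025  0.0995] norm 0.1 turn 0.008
```

View pics/ov14.png

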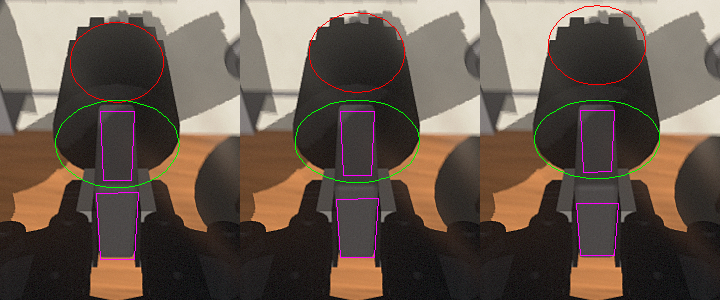

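View pics/w14.png

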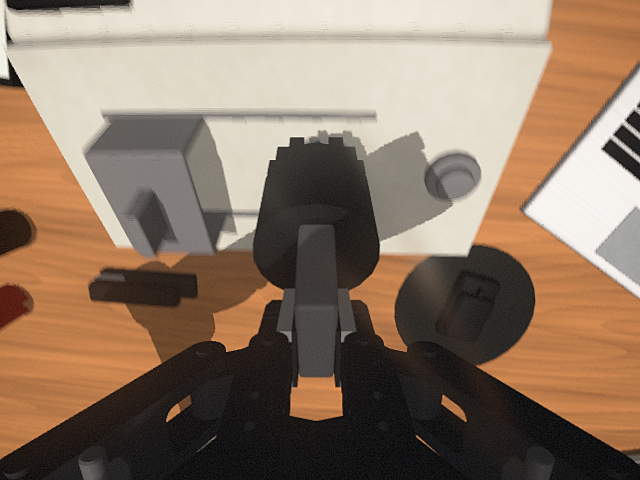

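```bash
cat >> h.py <<'E'
PM=np.array([.576,-.154,.139])
def footrel(gam,R,h=.095,g=.002,dx=.002):
    s,k=np.sin(gam),np.cos(gam); return R@(np.array([dx,0,g])+h*np.array([s,0,k]))
E
python3 -c "
from h import *
R=q2R(ctrl.read_state()['tool_rot']); f=footrel(np.deg2rad(26.5),R); print(f.round(4))
n=port(0,YAW)[:,2]
for d in (.03,.015): 
  t=PM+d*n-f; print(t.round(4)); plan(t,.0577)
"
```

```text
[ 0.0417  0.0069 -0.0881]
[ 0.5203 -0.1617  0.2536]
t 15.25 pos [ 0.5344 -0.1676  0.3459] az 0.065 tilt x,y [-0.03   0.046] F [-7.  -3.4 -3.6] w 0.013
tool delta [-0.0112 -0.0024  0.0929] norm 0.094 turn 0.008
[ 0.5273 -0.1613  0.2403]
t 15.25 pos [ 0.5344 -0.1676  0.3459] az 0.065 tilt x,y [-0.03   0.046] F [-7.  -3.4 -3.6] w 0.013
tool delta [-0.0038 -0.0017  0.1059] norm 0.106 turn 0.008
```

Request:
send_rows:
  commands:
    - [[-0.006, -0.001, 0.025, 0, 0.0], [-0.004, -0.001, 0.03, 0, 0.0], [0, 0, 0.025, 0, 0], [0, 0, 0.012, 0, 0], [0, 0, 0, 0, 0]]

```text
clock: 15.75
ee_pos: [0.5113, -0.1634, 0.2507]
tool_rot: [-0.027, 0.999, 0.027, -0.022]
contact_force: [-0.3, 0.0, -3.3]
gripper_width: 0.0129
```

```bash
python3 -c "
from h import *
snap('wrist','w15')
snap('scene','s15',(210,210,350,310),5)
snap('top','t15',(330,160,490,280),4)
R=q2R(ctrl.read_state()['tool_rot']); f=footrel(np.deg2rad(26.5),R); print(f.round(4))
n=port(0,YAW)[:,2]
for d in (.03,.015): 
  t=PM+d*n-f; print(t.round(4)); plan(t,.0577)
"
```

```text
[ 0.0408  0.0068 -0.0885]
[ 0.5212 -0.1616  0.254 ]
t 15.9 pos [ 0.5133 -0.1647  0.2531] az 0.056 tilt x,y [-0.04   0.049] F [ 0.7 -0.3 -3.2] w 0.013
tool delta [ 0.008  -0.0028 -0.0011] norm 0.009 turn -0.002
[ 0.5282 -0.1612  0.2408]
t 15.9 pos [ 0.5133 -0.1647  0.2531] az 0.056 tilt x,y [-0.04   0.049] F [ 0.7 -0.3 -3.2] w 0.013
tool delta [ 0.0156 -0.0021  0.0119] norm 0.02 turn -0.002
```

View pics/w15.png

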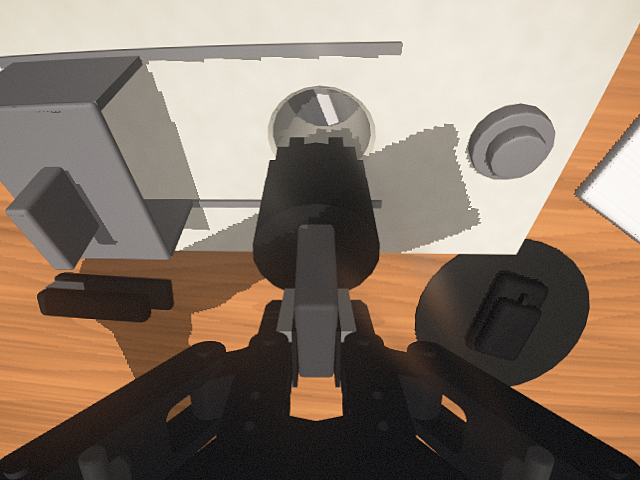

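View pics/s15.png

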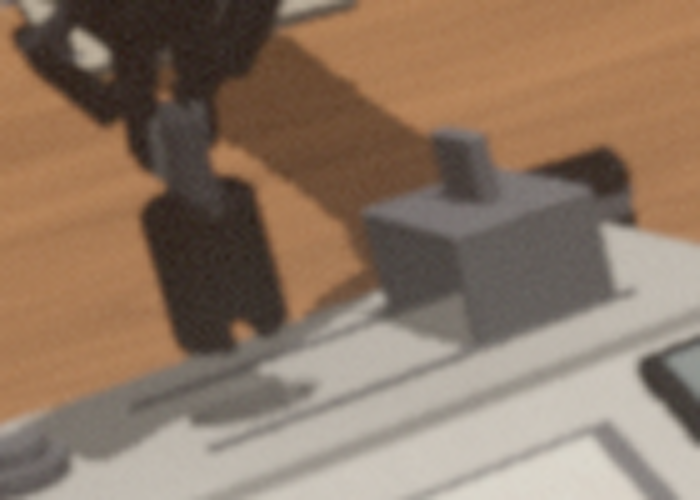

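View pics/t15.png

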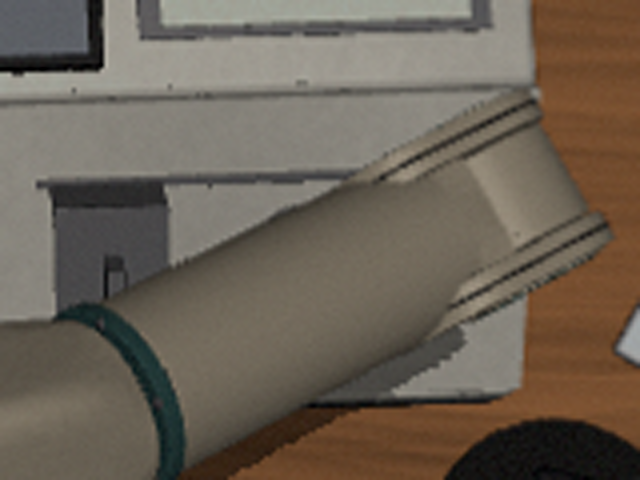

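```bash
python3 -c "
from h import *
im=cv2.imread('pics/w15_raw.png')
cv2.imwrite('pics/w15z.png',cv2.resize(im[75:235,235:405],None,fx=4.5,fy=3.7,interpolation=cv2.INTER_CUBIC))
A=[overlay('pics/w15_raw.png',np.deg2rad(g),'pics/t.png',h=.095,g=0.002,dx=.002) for g in (23,25,27)]
cv2.imwrite('pics/ov15.png',np.hstack(A))
"
```

```text
(no output)
```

View pics/w15z.png

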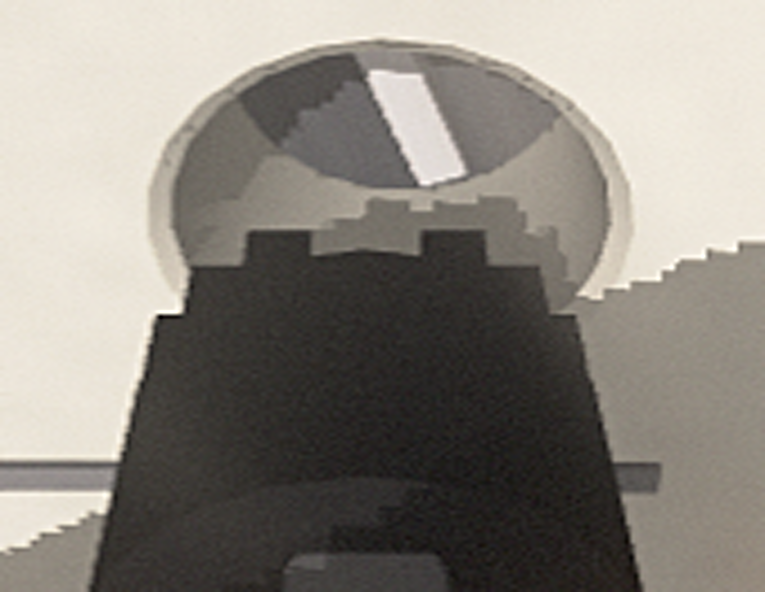

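View pics/ov15.png

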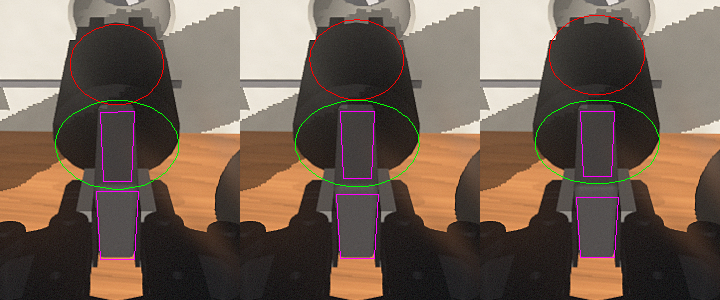

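Run:
```python
from h import *
st=ctrl.read_state(); c2=wristcam(st)
st4=dict(tool_rot=None)
# w4 pose: rebuild from printed numbers
from scipy.spatial.transform import Rotation as Ro
q=[0.016,1.0,0.019,0.008]; q=np.array(q)/np.linalg.norm(q)
c4=wristcam(dict(tool_rot=q,ee_pos=np.array([.4816,-.1198,.3132])))
R=port(0,YAW); n=R[:,2]
w4=[(300+x/6,55+y/6) for x,y in [(120,300),(578,270),(350,70),(340,522),(160,180),(545,160),(180,450),(520,420)]]
w15=[(235+x/4.5,75+y/3.7) for x,y in [(172,195),(610,205),(385,42),(240,92),(560,100)]]
def on(c,uv,P,off):
    o,v=ray(c,uv); s=((P-off*n-o)@n)/(v@n); return R.T@(o+s*v-P)
def res(P,sets):
    return np.concatenate([[np.hypot(*on(c,u,P,0)[:2])-.031 for u in s] for c,s in sets])
for name,sets in [('both',[(c4,w4),(c2,w15)]),('w15',[(c2,w15)])]:
    if name=='w15':
        f=least_squares(lambda k:res(PM+R@np.array([k[0],k[1],0]),sets),[0,0]); P=PM+R@np.array([*f.x,0])
    else:
        f=least_squares(lambda k:res(k,sets),PM); P=f.x
    print(name,P.round(4),np.abs(f.fun).max().round(4))
P=PM
for A,B in [((362,60),(420,187)),((425,70),(467,172))]:
    g=lambda x,y:(235+x/4.5,75+y/3.7)
    p,q=on(c2,g(*A),P,.052),on(c2,g(*B),P,.052); d=p-q; print(p.round(4),q.round(4),np.arctan2(d[1],d[0]).round(3))
```

```text
both [ 0.5779 -0.157   0.1298] 0.0027
w15 [ 0.5787 -0.1587  0.1403] 0.0006
[ 0.007   0.0015 -0.052 ] [-0.0208 -0.0077 -0.052 ] 0.321
[ 0.0049 -0.0086 -0.052 ] [-0.0173 -0.0157 -0.052 ] 0.311
```

Request:
send_rows:
  commands:
    - [[0.008, 0.0015, 0.004, 0, 0.0], [0.008, 0.0015, 0.005, 0, 0.0], [0.003, 0, 0.003, 0, 0], [0, 0, 0, 0, 0]]

```text
clock: 16.3
ee_pos: [0.5359, -0.1669, 0.2419]
tool_rot: [-0.024, 0.999, 0.029, -0.017]
contact_force: [-0.3, -0.3, -3.8]
gripper_width: 0.013
```

```bash
python3 -c "
from h import *
snap('wrist','w16',(220,60,420,260),3)
snap('scene','s16',(210,210,330,310),6)
plan([.5308,-.1659,.2421],.0577)
"
```

```text
t 16.4 pos [ 0.5353 -0.1671  0.2422] az 0.058 tilt x,y [-0.036  0.047] F [ 0.5  0.  -3.7] w 0.0133
tool delta [-0.0044 -0.0015  0.0004] norm 0.005 turn -0.0
```

View pics/w16.png

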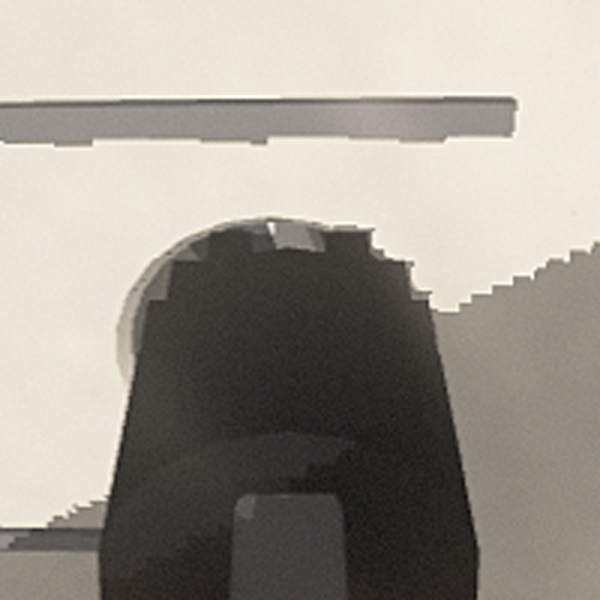

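View pics/s16.png

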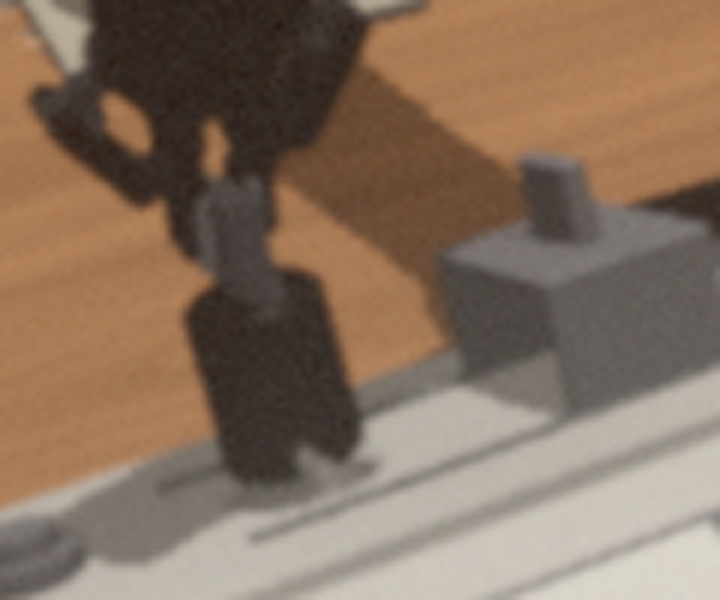

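Request:
send_rows:
  commands:
    - [[-0.003, 0, 0, 0, 0.0], [0.002, 0, 0.005, 0, 0.0], [0.003, 0, 0.005, 0, 0], [0.003, 0, 0.005, 0, 0]]
  squeeze: 30

```text
clock: 16.8
ee_pos: [0.537, -0.1671, 0.2285]
tool_rot: [-0.024, 0.999, 0.028, -0.019]
contact_force: [-20.0, 3.6, 35.6]
gripper_width: 0.0131
```

```bash
python3 -c "
from h import *
snap('wrist','w17',(220,60,420,260),3)
plan([.5308,-.1659,.2421],.0577)
"
```

```text
t 16.85 pos [ 0.5371 -0.1673  0.2288] az 0.055 tilt x,y [-0.038  0.048] F [-9.1  1.6 16.3] w 0.0131
tool delta [-0.0067 -0.0024 -0.013 ] norm 0.015 turn -0.002
```

View pics/w17.png

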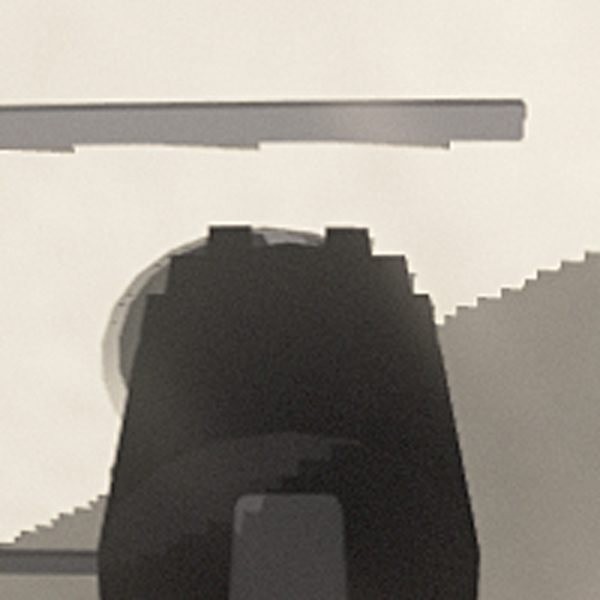

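Request:
send_rows:
  commands:
    - [[-0.003, 0, -0.005, 0, 0.0], [-0.006, -0.004, 0, 0, 0.0], [0, 0, 0, 0, 0]]

```text
clock: 17.15
ee_pos: [0.5275, -0.164, 0.2341]
tool_rot: [-0.025, 0.999, 0.027, -0.018]
contact_force: [-0.2, -0.1, -3.7]
gripper_width: 0.0127
```

```bash
python3 -c "
from h import *
snap('wrist','w18',(220,60,420,260),3)
plan([.5308,-.1659,.2421],.0577)
"
```

```text
t 17.2 pos [ 0.5281 -0.1643  0.2341] az 0.055 tilt x,y [-0.037  0.047] F [ 0.8  0.1 -3.4] w 0.013
tool delta [ 0.0023  0.0013 -0.0081] norm 0.009 turn -0.003
```

View pics/w18.png

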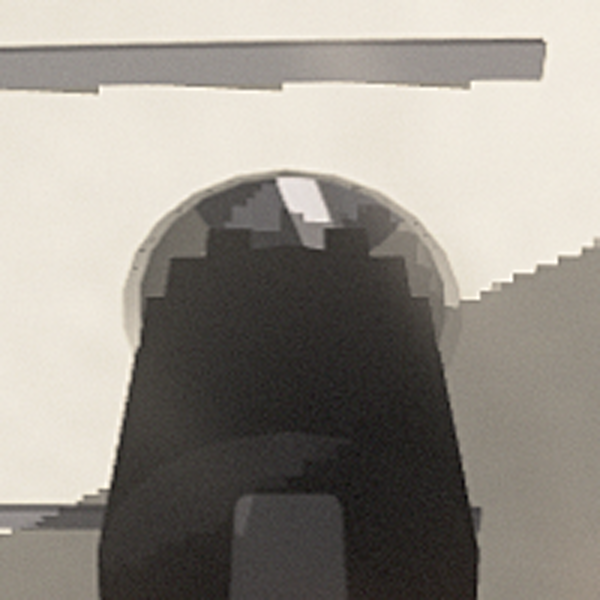

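Request:
send_rows:
  commands:
    - [[0.002, 0, 0.005, 0, 0.0], [0.002, 0, 0.005, 0, 0], [0.002, 0, 0.004, 0, 0]]

```text
clock: 17.5
ee_pos: [0.5346, -0.1627, 0.2185]
tool_rot: [-0.024, 0.999, 0.027, -0.018]
contact_force: [-0.2, -0.6, -2.7]
gripper_width: 0.0134
```

```bash
python3 -c "
from h import *
snap('wrist','w19',(220,60,420,260),3)
plan([.5308,-.1659,.2421],.0577)
"
```

```text
t 17.55 pos [ 0.5347 -0.1623  0.2178] az 0.056 tilt x,y [-0.038  0.048] F [ 0.4  1.2 -4.1] w 0.0132
tool delta [-0.0049  0.0022 -0.0243] norm 0.025 turn -0.001
```

View pics/w19.png

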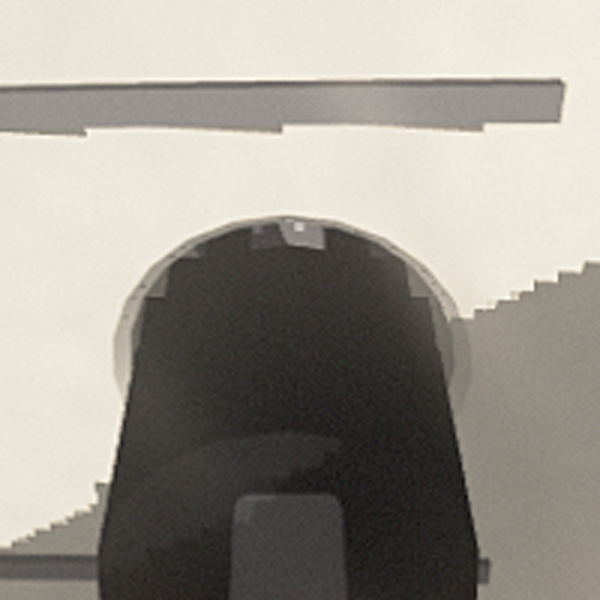

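Request:
send_rows:
  commands:
    - [[0.002, 0, 0.004, 0, 0.0], [0.002, 0, 0.004, 0, 0], [0.002, 0, 0.004, 0, 0]]
  squeeze: 22

```text
clock: 17.85
ee_pos: [0.5403, -0.1616, 0.2042]
tool_rot: [-0.024, 0.999, 0.028, -0.019]
contact_force: [-0.9, -0.2, -3.3]
gripper_width: 0.0131
```

Request:
send_rows:
  commands:
    - [[0.0025, 0, 0.004, 0, 0.0], [0.0025, 0, 0.004, 0, 0], [0.0025, 0, 0.004, 0, 0]]

```text
clock: 18.15
ee_pos: [0.5465, -0.1606, 0.1904]
tool_rot: [-0.024, 0.999, 0.027, -0.02]
contact_force: [-1.4, -1.2, -3.0]
gripper_width: 0.0131
```

```bash
python3 -c "
from h import *
snap('wrist','w20',(220,60,420,260),3)
plan([.557,-.1659,.18],.0577)
"
```

```text
t 18.2 pos [ 0.5468 -0.1603  0.1897] az 0.056 tilt x,y [-0.042  0.048] F [-0.2 -0.9 -4.9] w 0.013
tool delta [0.0103 0.0067 0.009 ] norm 0.015 turn -0.001
```

View pics/w20.png

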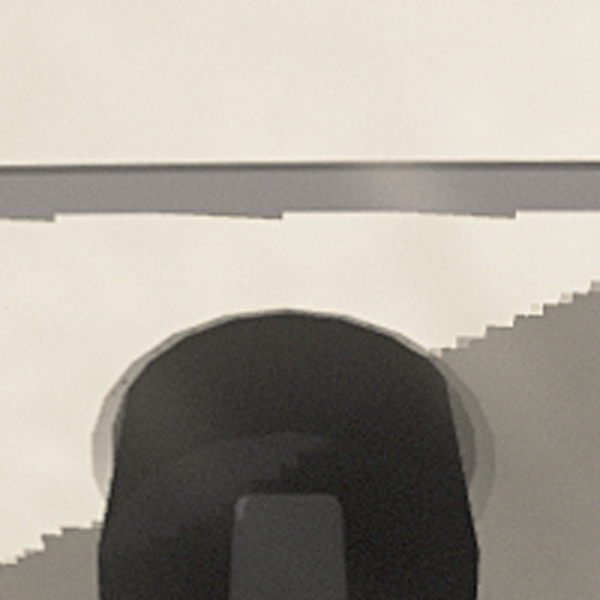

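Request:
send_rows:
  commands:
    - [[0.0025, 0, 0.004, 0, 0.0], [0.0025, 0, 0.003, 0, 0], [0.002, 0, 0.003, 0, 0]]

```text
clock: 18.5
ee_pos: [0.5517, -0.1597, 0.1785]
tool_rot: [-0.025, 0.999, 0.027, -0.022]
contact_force: [-4.6, -0.6, -2.4]
gripper_width: 0.0132
```

Request:
send_rows:
  commands:
    - [[0.001, 0, 0.003, 0, 0.0], [0.001, 0, 0.003, 0, 0]]

```text
clock: 18.7
ee_pos: [0.5521, -0.1606, 0.1756]
tool_rot: [-0.025, 0.999, 0.027, -0.023]
contact_force: [-12.3, 2.2, 25.8]
gripper_width: 0.0129
```

Request:
send_rows:
  commands:
    - [[-0.001, 0, -0.002, -0.05, 0.0], [0, 0, 0, -0.08, 0], [0, 0, 0, -0.08, 0]]
  squeeze: 20

```text
clock: 19.0
ee_pos: [0.5519, -0.1668, 0.179]
tool_rot: [-0.021, 0.991, 0.132, -0.018]
contact_force: [-2.9, -5.5, -8.7]
gripper_width: 0.0128
```

```bash
python3 -c "
from h import *
snap('wrist','w21')
plan([.552,-.1606,.1756],.39); print(ctrl.read_state()['moment'].round(2),ctrl.read_state()['q'].round(2))
"
```

```text
t 19.05 pos [ 0.5519 -0.1672  0.1792] az 0.269 tilt x,y [-0.042  0.037] F [-3.5 -5.3 -5.3] w 0.013
tool delta [ 0.002  -0.0062  0.0038] norm 0.008 turn -0.121
[-1.68  0.75 -0.03] [-0.3   0.86  1.03  1.76 -0.83  1.09 -0.27]
```

View pics/w21.png

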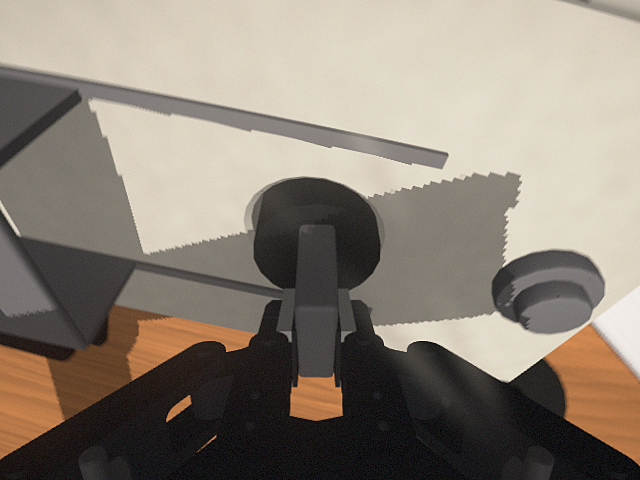

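Request:
send_rows:
  commands:
    - [[0, -0.003, 0.001, -0.06, 0.0], [0, -0.002, 0.002, -0.06, 0], [0, 0, 0.002, 0, 0]]

```text
clock: 19.35
ee_pos: [0.5512, -0.1712, 0.1779]
tool_rot: [-0.015, 0.982, 0.189, -0.014]
contact_force: [-9.4, 8.3, 16.4]
gripper_width: 0.0128
```

```bash
python3 -c "
from h import *
plan([.552,-.1606,.1756],.39); print(ctrl.read_state()['moment'].round(2))
"
```

```text
t 19.35 pos [ 0.5512 -0.1712  0.1779] az 0.382 tilt x,y [-0.033  0.024] F [-9.4  8.3 16.4] w 0.0128
tool delta [ 0.0048 -0.0095  0.0025] norm 0.011 turn -0.008
[1.32 1.36 0.11]
```

Request:
send_rows:
  commands:
    - [[0, 0, 0, 0, 0.022], [0, 0, 0, 0, 0.022], [0, 0, 0, 0, 0.022]]

```text
clock: 19.65
ee_pos: [0.5544, -0.1711, 0.1797]
tool_rot: [-0.014, 0.982, 0.19, -0.01]
contact_force: [-2.2, 0.7, -0.1]
gripper_width: 0.0218
```

```bash
python3 -c "
from h import *
snap('wrist','w22')
plan([.552,-.1606,.1756],.39); print(ctrl.read_state()['moment'].round(2))
"
```

```text
t 19.7 pos [ 0.5544 -0.171   0.1797] az 0.382 tilt x,y [-0.026  0.024] F [-0.6  0.6  0.2] w 0.0217
tool delta [ 0.0017 -0.0104  0.0044] norm 0.011 turn -0.008
[0.18 0.21 0.02]
```

View pics/w22.png

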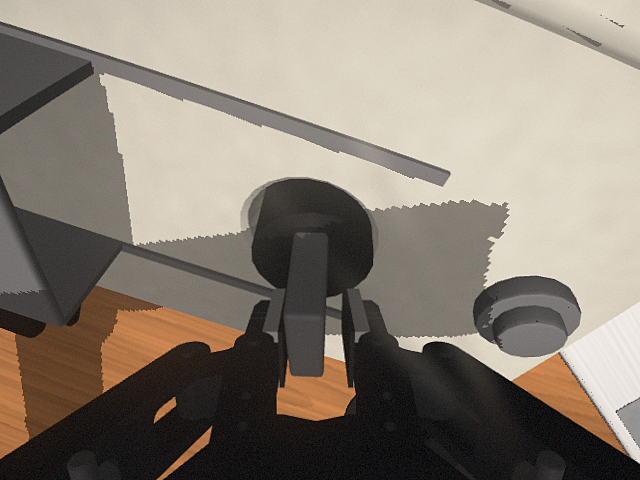

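```bash
cat >> h.py <<'E'
def ovw(png,st,P,th,d,lean=(0,0),crop=(200,120,440,420)):
    im=cv2.imread(png); c=wristcam(st); R=port(0,YAW); n=R[:,2]
    ph=np.linspace(0,2*np.pi,60); ci=np.cos(ph)[:,None]; si=np.sin(ph)[:,None]
    cv2.polylines(im,[proj(c,P+.031*(ci*R[:,0]+si*R[:,1])).astype(int)],True,(255,0,0),1)
    ax=n+lean[0]*R[:,0]+lean[1]*R[:,1]; ax/=np.linalg.norm(ax)
    fx=np.cos(th)*R[:,0]+np.sin(th)*R[:,1]; fx-=ax*(fx@ax); fx/=np.linalg.norm(fx); fy=np.cross(ax,fx)
    foot=P-d*n
    cv2.polylines(im,[proj(c,foot+.07*ax+.028*(ci*fx+si*fy)).astype(int)],True,(0,255,0),1)
    for hh in (.07,.112):
        X=np.array([foot+hh*ax+a*.022*fx+b*.007*fy for a,b in [(1,1),(1,-1),(-1,-1),(-1,1)]])
        cv2.polylines(im,[proj(c,X).astype(int)],True,(255,0,255),1)
    x0,y0,x1,y1=crop; return im[y0:y1,x0:x1]
E
python3 -c "
from h import *
st=ctrl.read_state()
P=np.array([.577,-.157,.1395])
cv2.imwrite('pics/ov22.png',np.hstack([ovw('pics/w22_raw.png',st,P,t,d) for t,d in ((.25,.052),(.35,.052),(.35,.064))]))
"
```

```text
(no output)
```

View pics/ov22.png

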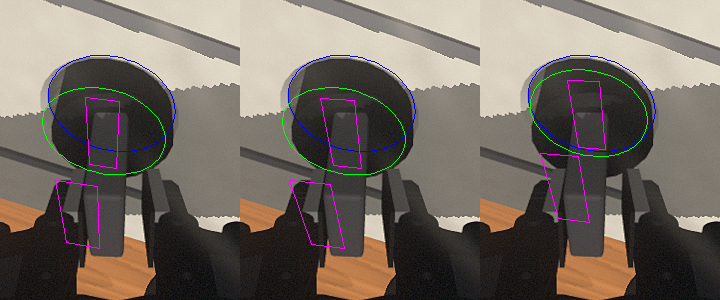

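Request:
send_rows:
  commands:
    - [[0.002, -0.005, 0, 0, 0.022], [0.002, -0.005, 0, 0, 0.022], [0.001, -0.003, 0, 0, 0.022]]

```text
clock: 20.0
ee_pos: [0.556, -0.157, 0.1805]
tool_rot: [-0.013, 0.982, 0.19, -0.009]
contact_force: [1.6, 0.4, -0.1]
gripper_width: 0.0218
```

```bash
python3 -c "
from h import *
st,_=snap('wrist','w23')
plan([.555,-.158,.18],.39)
P=np.array([.577,-.157,.1395])
cv2.imwrite('pics/ov23.png',np.hstack([cv2.imread('pics/w23_raw.png')[120:420,200:440]]+[ovw('pics/w23_raw.png',st,P,t,d) for t,d in ((.25,.052),(.3,.058))]))
"
```

```text
t 20.05 pos [ 0.556  -0.1564  0.1804] az 0.382 tilt x,y [-0.022  0.023] F [-0.   1.1  0.2] w 0.0221
tool delta [-0.0015  0.0012  0.0004] norm 0.002 turn -0.008
```

View pics/ov23.png

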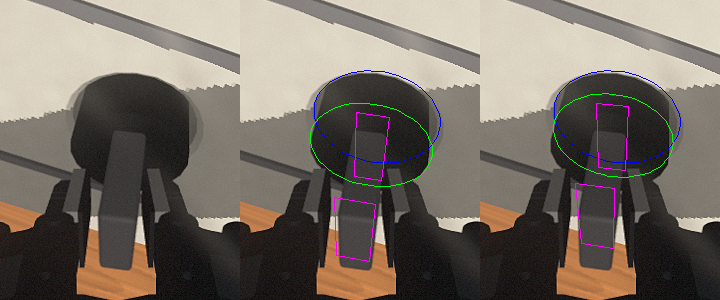

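Request:
send_rows:
  commands:
    - [[0, 0, 0, 0, 0.0], [0, 0, 0, 0, 0.0], [0, 0, 0.001, 0, 0.0]]
  squeeze: 20

```text
clock: 20.35
ee_pos: [0.5575, -0.1603, 0.181]
tool_rot: [-0.009, 0.982, 0.189, -0.007]
contact_force: [-0.7, -2.9, 5.3]
gripper_width: 0.0154
```

```bash
python3 -c "
from h import *
st,_=snap('wrist','w24')
plan([.555,-.158,.18],.39); print(st['moment'].round(2))
P=np.array([.577,-.157,.1395])
cv2.imwrite('pics/ov24.png',np.hstack([cv2.imread('pics/w24_raw.png')[120:420,200:440]]+[ovw('pics/w24_raw.png',st,P,t,d) for t,d in ((.32,.046),(.3,.052))]))
"
```

```text
t 20.4 pos [ 0.5575 -0.1604  0.1811] az 0.381 tilt x,y [-0.017  0.014] F [-0.7 -2.4  5.3] w 0.0157
tool delta [-0.0014 -0.0031  0.0011] norm 0.004 turn -0.009
[-0.8   0.1  -0.08]
```

View pics/ov24.png

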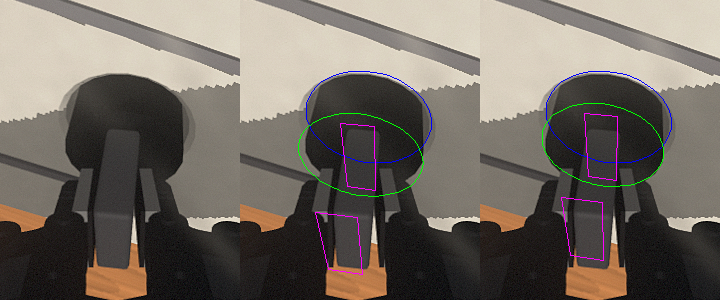

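```bash
python3 -c "
import cv2,numpy as np
im=cv2.imread('pics/w24_raw.png')[180:400,250:400]
im=np.clip((im.astype(float)/110)**.6*255,0,255).astype(np.uint8)
cv2.imwrite('pics/w24z.png',cv2.resize(im,None,fx=2.7*1.4,fy=2.7,interpolation=cv2.INTER_CUBIC))"
```

```text
(no output)
```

View pics/w24z.png

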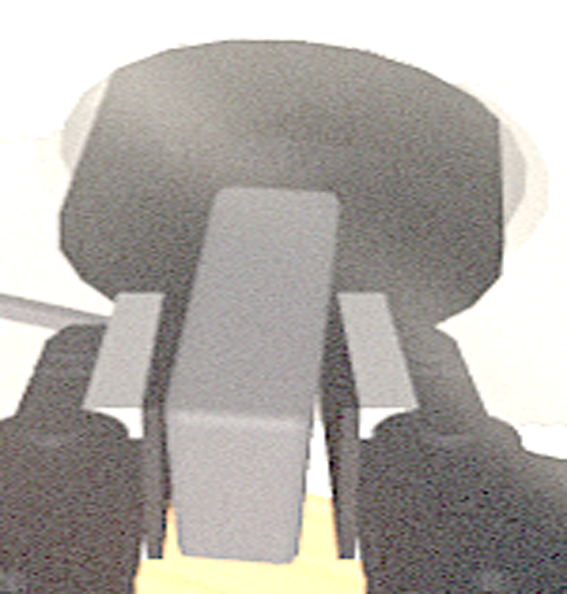

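```bash
cat >> h.py <<'E'
def pnp(st,px,P,quiet=False):
    obj=np.array([(.022,.007,.112),(.022,-.007,.112),(-.022,-.007,.112),(-.022,.007,.112),(.022,.007,.07),(.022,-.007,.07)])
    K=np.array([[367.63881899098226,0,315.87082198303796],[0,367.63881899098226,239.2200259485697],[0,0,1]]); D=np.array([-0.04698150669174227,0,0,0.])
    best=None
    ok,r,t=cv2.solvePnP(obj[:len(px)],np.array(px,float),K,D,flags=cv2.SOLVEPNP_SQPNP)
    e=cv2.projectPoints(obj[:len(px)],r,t,K,D)[0][:,0]-np.array(px)
    Rc=cv2.Rodrigues(r)[0]; T=np.eye(4);T[:3,:3]=q2R(st['tool_rot']);T[:3,3]=st['ee_pos']; W=T@TC
    Rw=W[:3,:3]@Rc; foot=W[:3,:3]@t[:,0]+W[:3,3]
    Rp=port(0,YAW); L=Rp.T@Rw
    print('reproj',np.abs(e).max().round(2),'foot world',foot.round(4),'foot in port',(Rp.T@(foot-P)).round(4),'axis in port',L[:,2].round(3),'theta',np.arctan2(L[1,0],L[0,0]).round(3))
E
python3 -c "
from h import *
st=ctrl.read_state()
g=lambda x,y:(250+x/3.78,180+y/2.7)
pnp(st,[g(*p) for p in [(165,412),(308,418),(296,562),(183,553),(218,187),(340,195)]],np.array([.577,-.157,.1395]))
"
```

```text
reproj 0.77 foot world [ 0.5912 -0.1563  0.0861] foot in port [-0.0125 -0.0002 -0.0538] axis in port [ 0.02  -0.052  0.998] theta 0.279
```

Request:
send_rows:
  commands:
    - [[0.001, -0.001, 0.002, -0.04, 0.0], [0.001, -0.001, 0.002, -0.03, 0.0], [0.001, 0, 0.002, 0, 0.0]]

```text
clock: 20.7
ee_pos: [0.5575, -0.1628, 0.1806]
tool_rot: [-0.007, 0.975, 0.221, -0.006]
contact_force: [-4.6, 2.1, 17.3]
gripper_width: 0.0161
```

```bash
python3 -c "
from h import *
plan([.555,-.158,.18],.39)"
```

```text
t 20.7 pos [ 0.5575 -0.1628  0.1806] az 0.446 tilt x,y [-0.016  0.01 ] F [-4.6  2.1 17.3] w 0.0161
tool delta [-0.0002 -0.0054  0.0007] norm 0.005 turn 0.056
```

Request:
send_rows:
  commands:
    - [[0, -0.002, 0.001, -0.05, 0.0], [0, -0.001, 0.001, -0.05, 0.0], [0, 0, 0.001, 0, 0.0]]

```text
clock: 21.0
ee_pos: [0.5578, -0.1646, 0.1814]
tool_rot: [-0.003, 0.963, 0.268, -0.003]
contact_force: [-1.5, 1.4, 9.1]
gripper_width: 0.0157
```

```bash
python3 -c "
from h import *
st,_=snap('wrist','w25')
plan([.555,-.158,.18],.39)
im=cv2.imread('pics/w25_raw.png')[180:400,250:400]
im=np.clip((im.astype(float)/110)**.6*255,0,255).astype(np.uint8)
cv2.imwrite('pics/w25z.png',cv2.resize(im,None,fx=2.7*1.4,fy=2.7,interpolation=cv2.INTER_CUBIC))"
```

```text
t 21.05 pos [ 0.5578 -0.1645  0.1814] az 0.543 tilt x,y [-0.008  0.005] F [-0.7 -0.8  8.5] w 0.0157
tool delta [ 0.001  -0.007   0.0014] norm 0.007 turn 0.153
```

View pics/w25z.png

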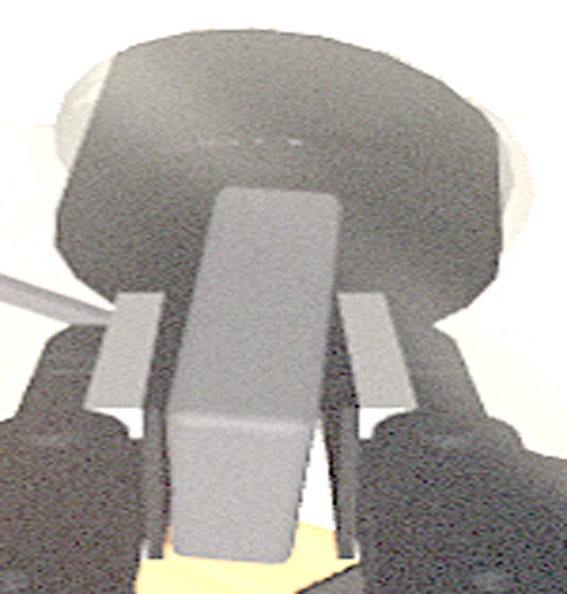

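```bash
python3 -c "
from h import *
st=ctrl.read_state()
g=lambda x,y:(250+x/3.78,180+y/2.7)
pnp(st,[g(*p) for p in [(167,412),(311,420),(290,562),(177,553),(220,187),(341,195)]],np.array([.577,-.157,.1395]))
"
```

```text
reproj 0.69 foot world [ 0.5915 -0.1551  0.0871] foot in port [-0.0117  0.001  -0.0532] axis in port [ 0.021 -0.12   0.992] theta 0.404
```

Request:
send_rows:
  commands:
    - [[0.002, -0.004, -0.001, 0, 0.019], [0.002, -0.003, 0, 0, 0.019], [0, 0, 0, 0.04, 0.019]]

```text
clock: 21.35
ee_pos: [0.5573, -0.1548, 0.182]
tool_rot: [-0.005, 0.969, 0.248, -0.003]
contact_force: [0.5, -0.4, 1.8]
gripper_width: 0.0189
```

```bash
cat >> h.py <<'E'
def enh(name):
    im=cv2.imread(f'pics/{name}_raw.png')[180:400,250:400]
    im=np.clip((im.astype(float)/110)**.6*255,0,255).astype(np.uint8)
    cv2.imwrite(f'pics/{name}z.png',cv2.resize(im,None,fx=2.7*1.4,fy=2.7,interpolation=cv2.INTER_CUBIC))
E
python3 -c "
from h import *
st,_=snap('wrist','w26')
plan([.555,-.158,.18],.39)
enh('w26')"
```

```text
t 21.4 pos [ 0.5573 -0.1548  0.1819] az 0.498 tilt x,y [-0.009  0.008] F [ 0.3 -1.2  1.2] w 0.0191
tool delta [-0.0036  0.0017  0.0018] norm 0.004 turn 0.108
```

View pics/w26z.png

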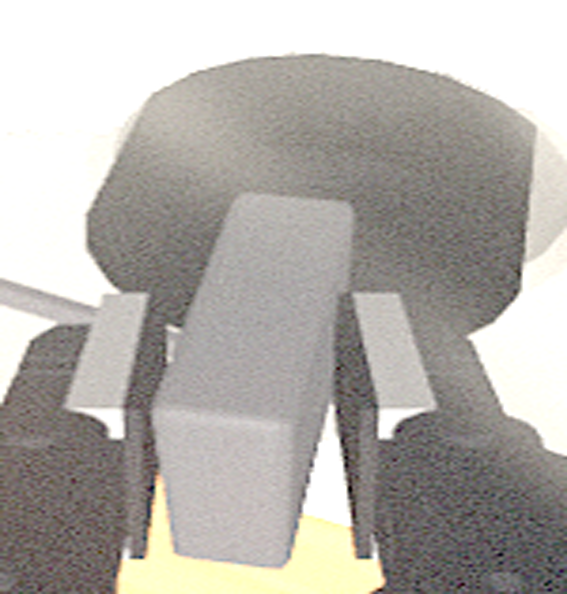

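```bash
python3 -c "
from h import *
st=ctrl.read_state()
g=lambda x,y:(250+x/3.78,180+y/2.7)
pnp(st,[g(*p) for p in [(155,410),(296,420),(284,566),(178,554),(240,194),(353,202)]],np.array([.577,-.157,.1395]))
"
```

```text
reproj 1.41 foot world [ 0.5918 -0.1552  0.086 ] foot in port [-0.012   0.001  -0.0543] axis in port [ 0.006 -0.025  1.   ] theta 0.392
```

Request:
send_rows:
  commands:
    - [[0, 0, 0, 0.04, 0.016], [0, 0, 0, 0.04, 0.016], [0, 0, 0, 0.03, 0.016], [0, 0, 0, 0, 0.016]]

```text
clock: 21.8
ee_pos: [0.5586, -0.157, 0.1827]
tool_rot: [-0.001, 0.982, 0.191, -0.003]
contact_force: [0.2, -2.9, 2.3]
gripper_width: 0.0159
```

```bash
python3 -c "
from h import *
st,_=snap('wrist','w27')
plan([.555,-.158,.18],.39)
enh('w27')"
```

```text
t 21.85 pos [ 0.5586 -0.157   0.1827] az 0.386 tilt x,y [-0.006  0.001] F [-0.1 -1.7  2.9] w 0.0162
tool delta [-0.0037 -0.0004  0.0027] norm 0.005 turn -0.004
```

View pics/w27z.png

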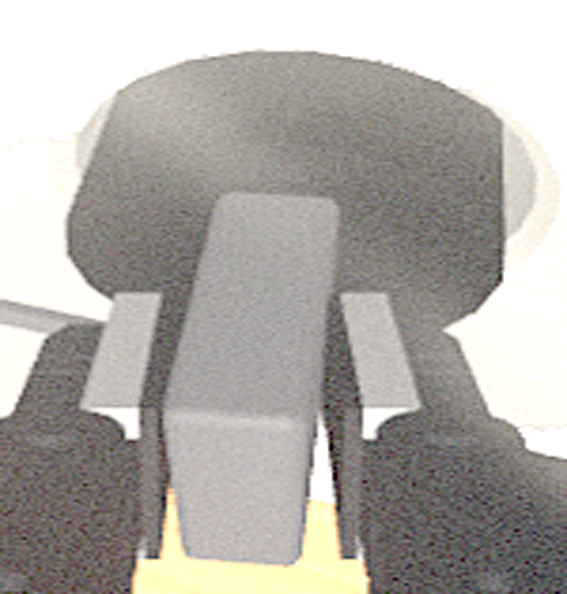

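Request:
send_rows:
  commands:
    - [[0.0015, -0.001, 0.003, -0.02, 0.0], [0.0015, -0.001, 0.003, -0.025, 0.0], [0.0015, -0.001, 0.003, -0.025, 0.0]]
  squeeze: 25

```text
clock: 22.15
ee_pos: [0.5591, -0.1618, 0.1817]
tool_rot: [0.004, 0.974, 0.225, -0.003]
contact_force: [-7.3, 1.1, 24.9]
gripper_width: 0.0149
```

```bash
python3 -c "
from h import *
plan([.555,-.158,.18],.39)"
```

```text
t 22.15 pos [ 0.5591 -0.1618  0.1817] az 0.453 tilt x,y [-0.003 -0.01 ] F [-7.3  1.1 24.9] w 0.0149
tool delta [-0.002  -0.0052  0.0017] norm 0.006 turn 0.063
```

Request:
send_rows:
  commands:
    - [[0.001, -0.004, -0.001, 0, 0.021], [0.0, -0.001, 0, 0, 0.021], [0, 0, 0, 0, 0.021]]

```text
clock: 22.45
ee_pos: [0.5567, -0.1543, 0.1824]
tool_rot: [0.002, 0.974, 0.226, -0.003]
contact_force: [0.3, -0.3, -0.6]
gripper_width: 0.0209
```

```bash
python3 -c "
from h import *
st,_=snap('wrist','w28')
plan([.555,-.158,.18],.39)
enh('w28')"
```

```text
t 22.5 pos [ 0.5566 -0.1543  0.1823] az 0.456 tilt x,y [-0.005 -0.004] F [-0.9  1.1  0.4] w 0.0209
tool delta [-0.003   0.0026  0.0023] norm 0.005 turn 0.066
```

View pics/w28z.png

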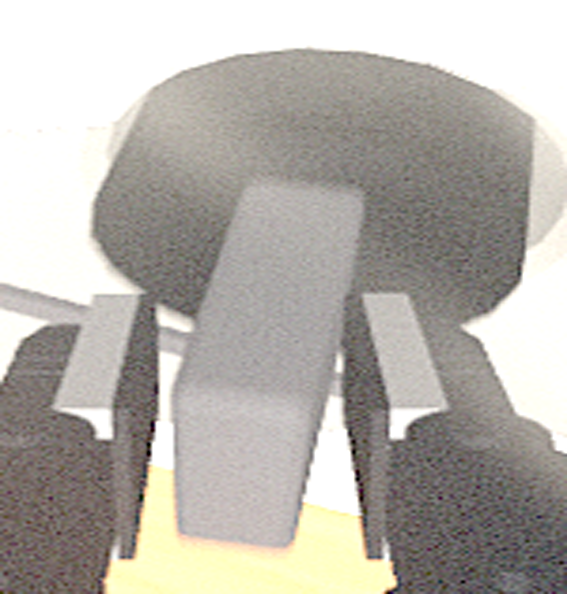

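Request:
send_rows:
  commands:
    - [[0, 0, 0, 0, 0.024], [0, 0, 0, 0, 0.024]]

```text
clock: 22.7
ee_pos: [0.5565, -0.1538, 0.1815]
tool_rot: [0.001, 0.974, 0.226, -0.004]
contact_force: [-0.3, -1.0, -0.0]
gripper_width: 0.024
```

```bash
python3 -c "
from h import *
st,_=snap('wrist','w29')
plan([.555,-.158,.18],.39)
enh('w29')"
```

```text
t 22.75 pos [ 0.5565 -0.1539  0.1815] az 0.457 tilt x,y [-0.007 -0.004] F [ 0.  -0.9  0.5] w 0.0242
tool delta [-0.0032  0.003   0.0015] norm 0.005 turn 0.067
```

View pics/w29z.png

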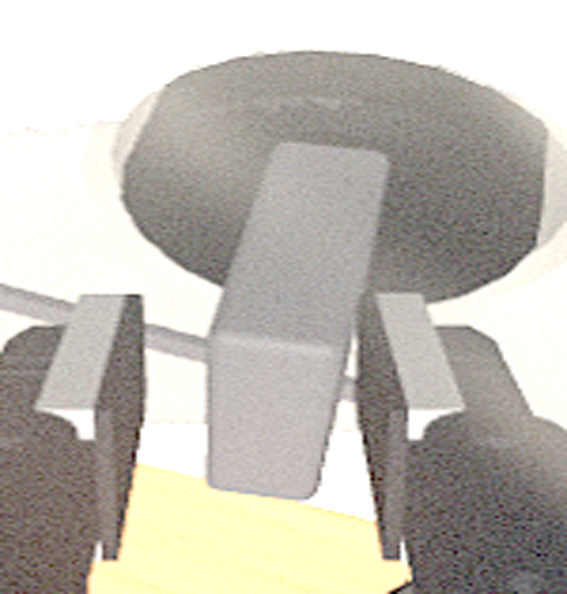

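It dropped. I'll measure the depth.

```bash
python3 -c "
from h import *
st=ctrl.read_state()
g=lambda x,y:(250+x/3.78,180+y/2.7)
pnp(st,[g(*p) for p in [(207,335),(337,343),(314,498),(208,487),(273,143),(388,150)]],np.array([.577,-.157,.1395]))
"
```

```text
reproj 1.36 foot world [ 0.5976 -0.1578  0.0753] foot in port [-0.012  -0.002  -0.0664] axis in port [0.013 0.004 1.   ] theta 0.34
```

Request:
send_rows:
  commands:
    - [[0, 0, -0.03, 0, 0.03], [0, 0, -0.04, 0, 0.04], [0, -0.02, -0.03, 0.1, 0.05], [-0.015, -0.035, 0, 0.1, 0.05], [-0.015, -0.035, 0, 0.1, 0.05], [-0.005, -0.035, 0, 0.1, 0.05], [0, 0, 0, 0, 0.05]]

```text
clock: 23.45
ee_pos: [0.4856, -0.039, 0.2831]
tool_rot: [-0.0, 1.0, 0.02, -0.006]
contact_force: [0.6, -0.1, 0.9]
gripper_width: 0.05
```

```bash
python3 -c "
from h import *
st,_=snap('wrist','w30')
plan([.5265,-.0248,.214],.0577)
"
```

```text
t 23.5 pos [ 0.4861 -0.0416  0.2836] az 0.039 tilt x,y [-0.011 -0.002] F [-0.2 -0.2 -0. ] w 0.05
tool delta [ 0.0418 -0.0153  0.0691] norm 0.082 turn -0.019
```

View pics/w30.png

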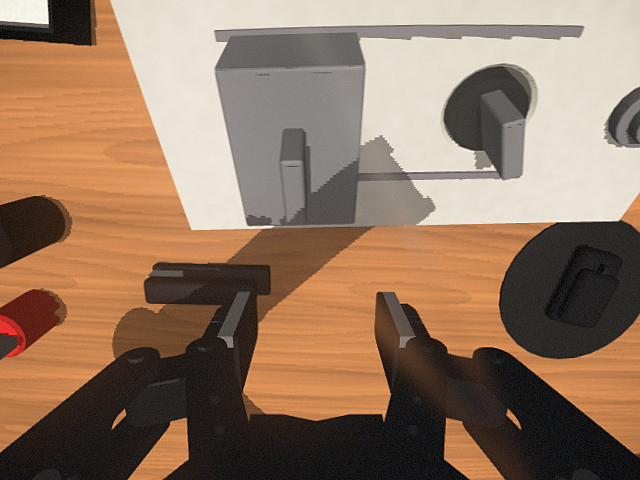

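Cartridge is sunk to its body in the well (~(490,110)). The guard tab is at ~(292,185). Now I'll grip it.

Request:
send_rows:
  commands:
    - [[0.02, -0.008, 0.01, -0.02, 0.05], [0.018, -0.006, 0.02, 0, 0.05], [0.002, 0, 0.02, 0, 0.05], [0, 0, 0.012, 0, 0.05], [0, 0, 0, 0, 0.05]]

```text
clock: 24.0
ee_pos: [0.5279, -0.0289, 0.2196]
tool_rot: [0.001, 1.0, 0.031, -0.004]
contact_force: [0.6, -0.2, 0.0]
gripper_width: 0.0504
```

```bash
python3 -c "
from h import *
st,_=snap('wrist','w31',(150,150,490,420),2)
plan([.5265,-.0248,.214],.0577)
"
```

```text
t 24.05 pos [ 0.5282 -0.0293  0.2205] az 0.062 tilt x,y [-0.007 -0.003] F [ 0.1 -0.   0.3] w 0.0502
tool delta [-0.0013 -0.0046  0.0065] norm 0.008 turn 0.004
```

View pics/w31.png

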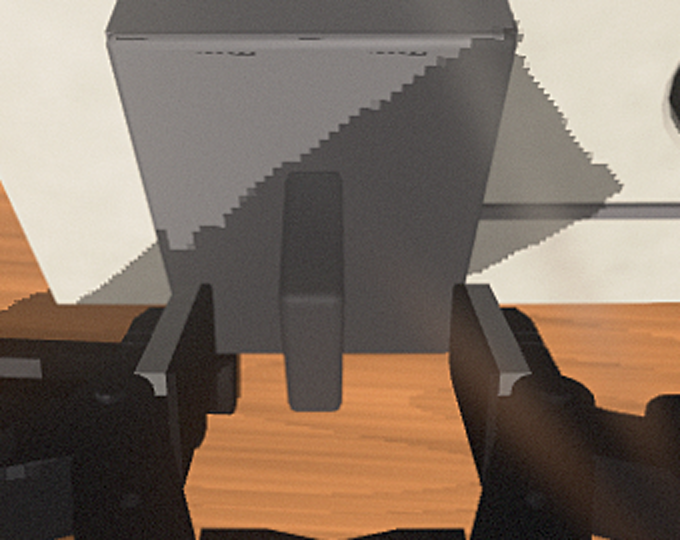

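Request:
send_rows:
  commands:
    - [[-0.001, -0.005, 0.008, 0, 0.05], [0, 0, 0, 0, 0.0], [0, 0, 0, 0, 0.0], [0, 0, 0, 0, 0.0], [0, 0.0, 0, 0, 0.0]]
  squeeze: 40

```text
clock: 24.55
ee_pos: [0.5271, -0.0252, 0.2141]
tool_rot: [0.002, 1.0, 0.03, -0.002]
contact_force: [1.2, -1.3, -5.4]
gripper_width: 0.0107
```

Request:
send_rows:
  commands:
    - [[0, 0.02, 0, 0, 0.0], [0, 0.03, 0, 0, 0.0], [0, 0.03, 0, 0, 0.0], [0, 0.03, 0, 0, 0.0], [0, 0.02, 0, 0, 0]]

```text
clock: 25.05
ee_pos: [0.5349, -0.1497, 0.2141]
tool_rot: [-0.005, 0.999, 0.035, -0.003]
contact_force: [0.9, 3.1, 1.0]
gripper_width: 0.0111
```

```bash
python3 -c "
from h import *
plan([.5335,-.156,.214],.0577)
"
```

```text
t 25.05 pos [ 0.5349 -0.1497  0.2141] az 0.069 tilt x,y [-0.007  0.009] F [0.9 3.1 1. ] w 0.0111
tool delta [-0.0019  0.0062  0.    ] norm 0.006 turn 0.012
```

Request:
send_rows:
  commands:
    - [[0, 0.008, 0, 0, 0.0], [0, 0.006, 0, 0, 0.0], [0, 0.005, 0, 0, 0.0]]

```text
clock: 25.35
ee_pos: [0.5356, -0.16, 0.214]
tool_rot: [-0.016, 0.999, 0.036, -0.005]
contact_force: [-4.3, 12.6, 9.7]
gripper_width: 0.011
```

Request:
send_rows:
  commands:
    - [[0, 0, 0, 0, 0.04], [0, 0, 0, 0, 0.04], [0, 0, -0.03, 0, 0.04], [-0.01, 0.01, -0.03, 0, 0.0], [-0.015, 0.035, 0, 0, 0.0], [-0.015, 0.035, 0, 0, 0.0], [0, 0.02, 0, 0, 0], [0, 0, 0, 0, 0]]

```text
clock: 26.15
ee_pos: [0.5048, -0.2654, 0.2746]
tool_rot: [-0.013, 0.999, 0.041, -0.005]
contact_force: [0.3, -0.3, -0.4]
gripper_width: 0.0
```

```bash
python3 -c "
from h import *
st,_=snap('wrist','w32')
snap('scene','s32',(180,220,400,370),3.6)
plan([.5745,-.2725,.19],.0577)
"
```

```text
t 26.25 pos [ 0.5051 -0.2624  0.2741] az 0.084 tilt x,y [-0.012  0.029] F [-0.1 -0.1  0.4] w 0.0
tool delta [0.069  0.0183 0.0829] norm 0.109 turn 0.027
```

View pics/w32.png

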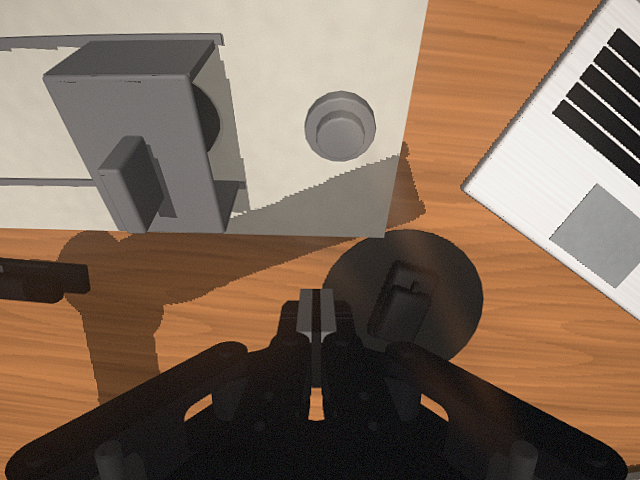

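View pics/s32.png

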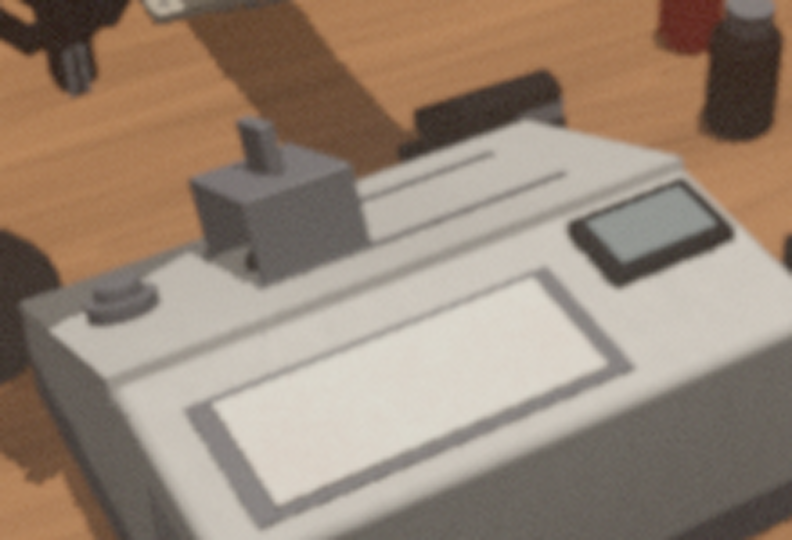

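```bash
python3 -c "
from h import *
st=ctrl.read_state(); c=wristcam(st); R=port(0,YAW); n=R[:,2]; P=np.array([.577,-.157,.1395])
for h in (.014,.018,.022):
    o,v=ray(c,(341,133)); s=((P+h*n-o)@n)/(v@n); X=o+s*v; print(h,X.round(4),(R.T@(X-P)).round(4))
    print(proj(c,P+R@np.array([.016,-.115,h])).round(0),proj(c,P+R@np.array([-.016,-.115,h])).round(0))
X=P+R@np.array([0,-.115,.018])
"
```

```text
0.014 [ 0.5754 -0.269   0.1511] [-0.0017 -0.1117  0.014 ]
[[348. 108.]] [[345. 152.]]
0.018 [ 0.5755 -0.2688  0.1557] [ 0.0006 -0.1116  0.018 ]
[[348. 111.]] [[345. 155.]]
0.022 [ 0.5756 -0.2687  0.1602] [ 0.0028 -0.1114  0.022 ]
[[348. 114.]] [[345. 158.]]
```

Request:
send_rows:
  commands:
    - [[0.025, 0.004, 0.02, 0.015, 0.0], [0.025, 0.004, 0.03, 0.01, 0.0], [0.008, 0.002, 0.02, 0, 0.0], [0, 0, 0.01, 0, 0.0], [0, 0, 0, 0, 0]]

```text
clock: 26.75
ee_pos: [0.5654, -0.2589, 0.1902]
tool_rot: [-0.016, 0.999, 0.033, -0.006]
contact_force: [-0.1, -0.5, 0.1]
gripper_width: 0.0002
```

```bash
python3 -c "
from h import *
st,_=snap('wrist','w33',(150,150,490,420),2)
plan([.566,-.269,.167],.0577)
"
```

```text
t 26.8 pos [ 0.5655 -0.2592  0.191 ] az 0.066 tilt x,y [-0.011  0.032] F [-1.3  0.9  0.4] w 0.0
tool delta [0.     0.0105 0.0237] norm 0.026 turn 0.008
```

View pics/w33.png

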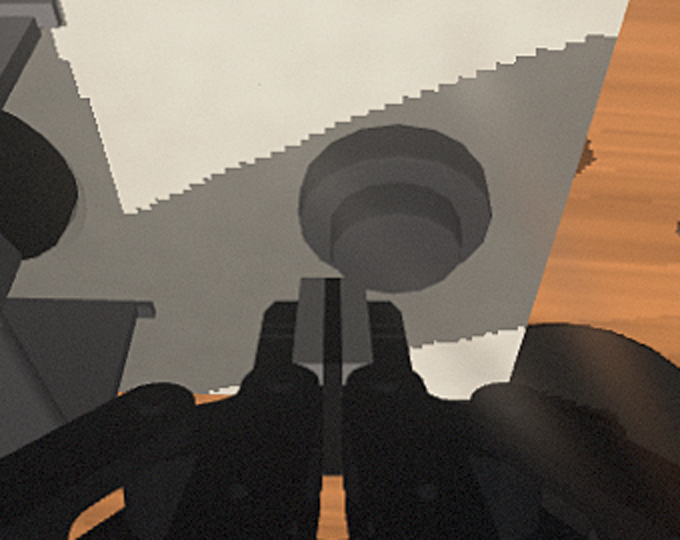

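Request:
send_rows:
  commands:
    - [[0.001, 0.012, 0.006, 0, 0.0], [0.002, 0.001, 0.008, 0, 0.0], [0.001, 0, 0.004, 0, 0.0]]

```text
clock: 27.1
ee_pos: [0.57, -0.2739, 0.175]
tool_rot: [-0.015, 0.999, 0.032, -0.003]
contact_force: [-0.5, -0.5, -0.7]
gripper_width: -0.0001
```

```bash
python3 -c "
from h import *
st,_=snap('wrist','w34',(150,150,490,420),2)
plan([.566,-.269,.167],.0577)
"
```

```text
t 27.15 pos [ 0.5698 -0.2741  0.1747] az 0.064 tilt x,y [-0.008  0.029] F [ 0.2 -0.7  0.6] w -0.0002
tool delta [-0.0034 -0.0051  0.0079] norm 0.01 turn 0.006
```

View pics/w34.png

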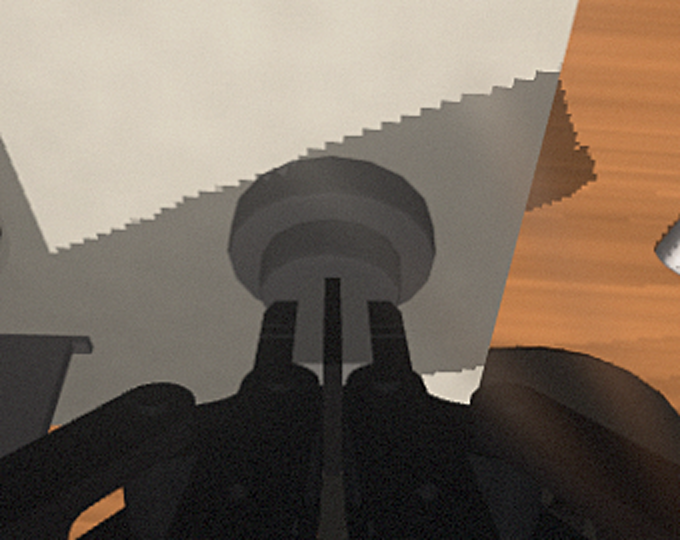

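Centred over the cap. Now I press along the well axis.

Request:
send_rows:
  commands:
    - [[0.001, 0, 0.004, 0, 0.0], [0.001, 0, 0.004, 0, 0.0], [0.001, 0, 0.003, 0, 0.0]]

```text
clock: 27.45
ee_pos: [0.5725, -0.2746, 0.1681]
tool_rot: [-0.015, 0.999, 0.032, -0.002]
contact_force: [-9.4, 5.6, 30.0]
gripper_width: -0.0
```

Request:
send_rows:
  commands:
    - [[0, 0, 0.001, 0, 0.0]]

```text
clock: 27.55
ee_pos: [0.5722, -0.2745, 0.169]
tool_rot: [-0.015, 0.999, 0.032, -0.002]
contact_force: [-1.6, 2.7, 4.4]
gripper_width: 0.0
```

```bash
python3 -c "
from h import *
st,_=snap('wrist','w35',(150,150,490,420),2)
snap('scene','s35',(180,240,290,340),6)
plan([.566,-.269,.167],.0577)
"
```

```text
t 27.65 pos [ 0.5723 -0.2745  0.1687] az 0.063 tilt x,y [-0.005  0.03 ] F [-1.7  2.5 11.6] w -0.0
tool delta [-0.0059 -0.0058  0.0019] norm 0.009 turn 0.006
```

View pics/w35.png

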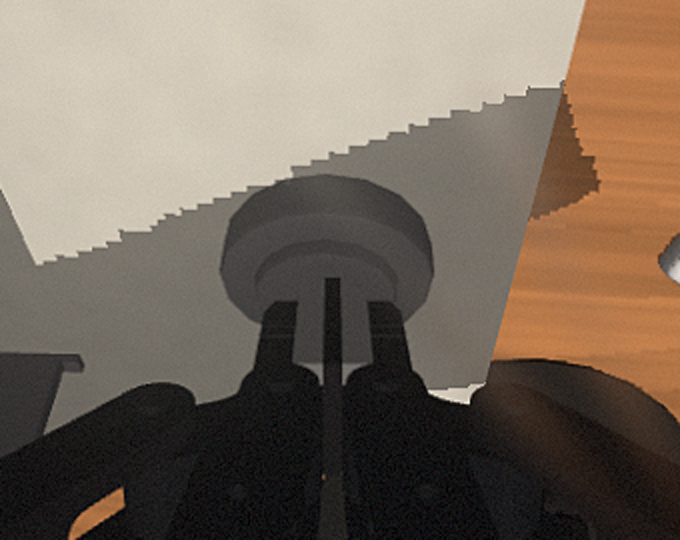

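View pics/s35.png

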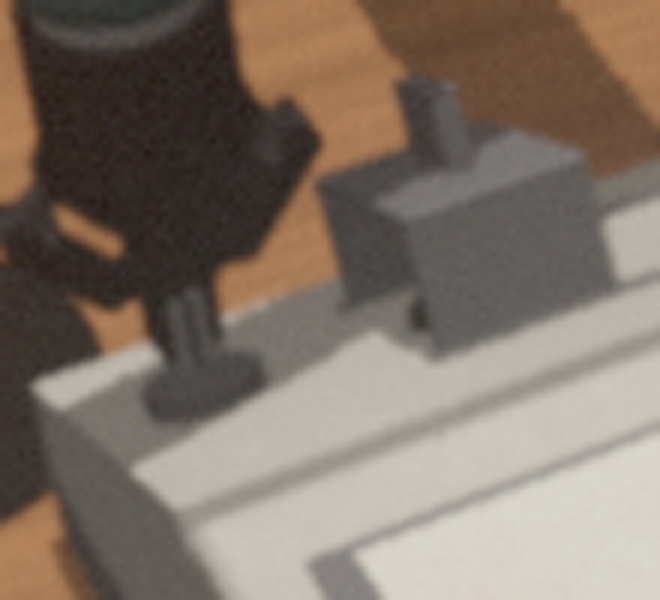

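Request:
send_rows:
  commands:
    - [[0.0005, 0, 0.002, 0, 0.0], [0, 0, 0.001, 0, 0.0]]

```text
clock: 27.85
ee_pos: [0.5722, -0.2745, 0.169]
tool_rot: [-0.015, 0.999, 0.032, -0.001]
contact_force: [-2.0, 1.2, 5.6]
gripper_width: -0.0
```

Request:
send_rows:
  commands:
    - [[-0.005, 0, -0.012, 0, 0.0], [-0.01, 0, -0.03, 0, 0.0], [-0.02, 0, -0.04, 0, 0.0], [-0.03, 0, -0.02, 0, 0.0], [0, 0, 0, 0, 0]]

```text
clock: 28.35
ee_pos: [0.504, -0.2826, 0.2754]
tool_rot: [-0.015, 0.999, 0.032, -0.002]
contact_force: [0.6, 0.2, 0.2]
gripper_width: -0.0
```

```bash
python3 -c "
from h import *
st,_=snap('wrist','w36')
snap('scene','s36',(180,220,400,370),3.6)
print(st['contact_force'],st['clock'],st['ee_pos'])
"
```

```text
[0.635306   0.18246477 0.1863474 ] 28.35 [ 0.50404204 -0.28262008  0.2754437 ]
```

View pics/w36.png

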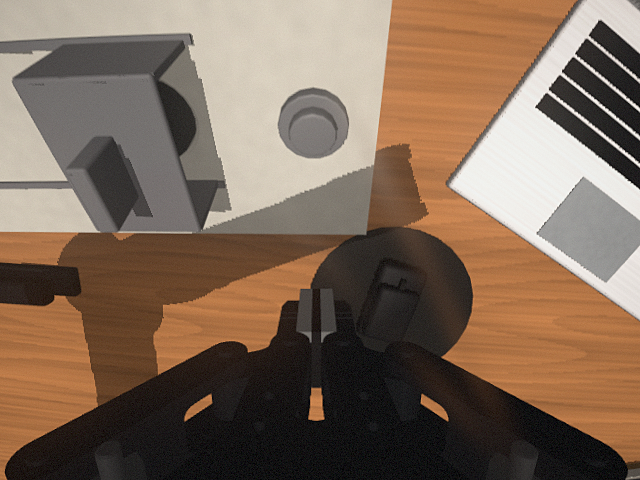

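View pics/s36.png

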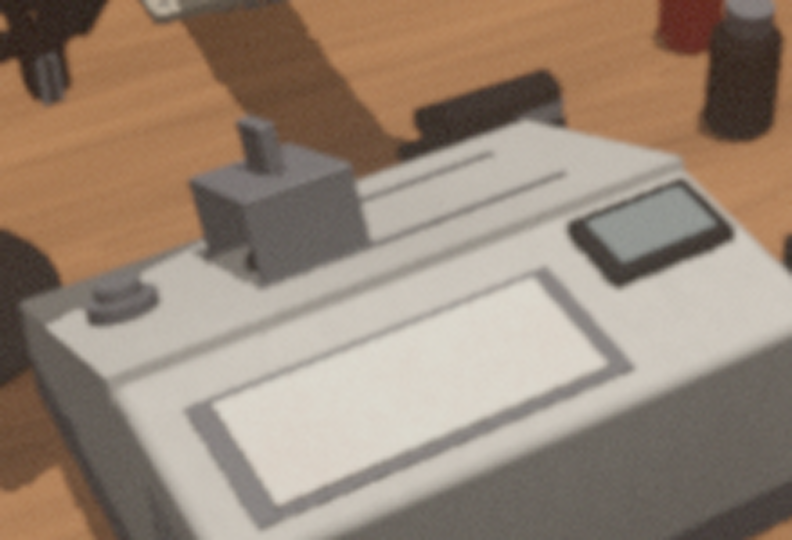

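```bash
python3 -c "
from workcell import ctrl
print(ctrl.close_job())"
```

```text
the job is handed in; nothing more can be done
None
```

I finished the sequence and handed the job in at about 28.4 s; the interface gave no verdict.

- **Guard open:** I slid the guard aside by its tab, about 0.131 m of tool travel. That is past the 0.115 m required but just short of the 0.135 m stop.
- **Cartridge:** I picked it up by its fin. The move commands can't tilt the tool, so I tipped the cartridge to about 26° in the grip by pushing its side against the guard's up-slope wall. I then lowered it into the well. The wrist camera put the blade at about 0.32 rad, so I turned the cartridge there, loosened the grip, and it dropped over the blade.
- **Guard shut and button:** I slid the guard back until it hit its stop with about 13 N, then pressed the button with up to about 30 N and withdrew.

**Last checks**
- **Seating:** the pose fit showed a 12.1 mm drop with the fin at 0.34 rad. It also placed the foot about 12 mm off the well's axis, which the well doesn't allow, so I put that down to camera bias. I did not re-measure the cartridge after shutting the guard.
- **Guard:** it looks as shut as at the start.
- **Button:** it looked fully down during the press, and the last pictures show it back up.
- **Tool and desk:** the tool is clear, with near-zero force. I touched nothing else on the desk and saw nothing out of place in the pictures I took.

**What went wrong on the way**
- Tipping the cartridge against the sloping panel only made it slide.
- Trying to tilt the arm by over-reaching did not work.
- The first attempt at the well landed on its rim at about 36 N, below the 80 N limit.
- Pressing while gripping the fin tightly made the cartridge lean, so it did not drop until I let go.

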